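# Fit the honing wheel and bring its snap ring to the groove

## Robot

A 6-joint arm with a two-finger parallel gripper is mounted at the origin on the work surface. World frame = base frame: x ahead of the robot, y to its left, z up, the work surface at z = 0. Lengths are in mm, angles in rad, forces in N, time in s.
With the tool pointing down it reaches from about 400 to 925 mm from the base axis. Payload 12.5 kg.
Tool frame: the origin (TCP) lies on the mounting face of the last link; the fingertips stand 190 mm ahead of it and the grasp point (between the pads) lies 171 mm ahead of it (env.grasp_offset is the distance from the TCP to the grasp point, in mm); z points along the fingers, y is the direction in which the jaws open and shut (so a half turn about z gives the same grasp; the last joint's range is limited). The gripper opens to 95 mm and grips with 3 to 60 N. Pads are 20 mm wide; open, the fingers measure 119 mm over their backs; the gripper's body (75 mm by 180 mm) begins 59 mm behind the grasp point.
Start: joints at [-1.371, 0.491, 1.559, -0, 1.092, -0.106], TCP at [188.18, -595.998, 404.761] pointing down, gripper open.
Joint ranges: [-3.1, 3.1], [-0.84, 2.19], [0.05, 2.79], [-1.13, 4.28], [0.06, 2.93], [-2.69, 2.69]. Speed limits (rad/s): [2.22, 2.22, 2.79, 3.14, 3.14, 3.14].

## Interface

Orientations are given as [roll, pitch, yaw] about the fixed x, y, z axes, in that order (R = Rz(yaw) Ry(pitch) Rx(roll)).
In Python, from cell import env, viewer gives the robot as it stands.
- The arm moves only by the tool play_rows, never from a script. Its argument "increments" is a list of rows, each an object of numbers: "dx", "dy", "dz": the shift along the tool's x, y, z in mm; "rx", "ry", "rz": the turn, a rotation vector about the tool's x, y, z in units of 6 degrees (1.0 is 6 degrees). A call has 1 to 8 rows; each row is the pose to reach, as a shift and turn from the pose measured when the call began, along the tool's axes at that moment; what a row does not reach only later rows make up. A row lasts 1/12 s, in which the tool goes at most 41.7 mm and 7.16 degrees, less where a joint would pass 70% of its speed; a pose out of reach is approached as far as the arm can. A call with a gripper value outside its range is refused whole. "fingers" is the opening, from 0 (shut) to 1 (fully open), set as the call begins (left out, the last holds). The fingers move at their own pace and stop on an object; the grip force is fixed at half the most. Time passes only in rows, so rows that repeat a pose let the fingers close. It gives the time, the measured TCP pose, the force and the opening at its end, in the units of the state.
- env.state(): the state, without advancing time (a new reading comes with each control period).
- viewer.read_camera(name): name is "side" or "top"; returns a dict with "image" (480x640x3 uint8, red, green, blue), "fx", "fy", "cx", "cy" (pixels), "rvec" (rotation vector, rad) and "tvec" (3), from world to camera coordinates, as OpenCV has them. Camera axes: x right, y down, z forward; pixel columns grow to the right and rows downward; lengths in mm; the calibration is good to about 2 mm. A picture is of the moment at which its call begins. There is no depth.
- env.job_done(): hands the job in, once; it reports no verdict.
The state is a dict: "t": time; "joints": joint angles; "qvel": joint speeds; "tau": joint torques, N m; "eef_pos": TCP position; "tcp_rot": TCP orientation; "ft_force": force on the tool from outside, world axes, zero at the start; "moment": the same for the moment, N m; "opening": opening from 0.0 (shut) to 1.0 (fully open).
Only numpy, scipy, OpenCV 4.12 (cv2) and the standard library are available. Lean on these libraries where they do the work, as an engineer would, in place of code of your own. Each camera call takes 0.05 s, during which the arm holds its last target.

## Task

Put the honing wheel, hub upward, over the upright axle stub of the green honing unit so that it sits fully down on the flange, and let go of it. Then take the snap-ring pliers out of the wooden stand by squeezing their handles fully together, which spreads the ring on their tips, and lower the spread ring over the end of the stub until it is level with the groove just above the hub. Finish there while still holding the pliers upright and squeezed, with the ring spread round the groove, and leave the mallet, gouge, oil bottle and jar where they are.

Things in the scene. Friction and masses are not known exactly. Their poses are not given: they have to be found in the camera images.
- wheel_hub (a point): Honing wheel: tan disc 80 mm across and 12 mm thick, lying flat, with a plain aluminium hub on top, 46 mm across and 20 mm high; a 35 mm bore goes right through both (32 mm in all). About 0.22 kg. The point is on the wheel's axis half-way up the hub, 22 mm above the wheel's underside; z points up along the axis. Seated, it is 22 mm above the flange.
- flange (a point): Top centre of the 44 mm wide steel flange of the fixed green honing unit (unit 150 x 140 mm, 50 mm high; flange top 60 mm above the table). A steel axle stub 30 mm in diameter stands up from it, 60 mm high; its last 9 mm taper to 20 mm. z is up along the stub.
- groove (a point): Centre of the groove in that stub, on its axis, 34.5 mm above the flange and 25.5 mm below the stub's end. The dark groove is 6 mm wide and 26 mm in diameter; its lower edge is level with the hub top of a seated wheel (0.5 mm below it).
- stand: Fixed wooden stand (base 100 x 110 x 12 mm) with two posts 76 mm high at y = +32 and -32 mm of its frame, 54 mm apart inside; the pliers' dark cross plate rests on the post tops between 4 mm high lips. Origin: on the table midway between the posts. The pliers lift straight up out of it (lips have 3 mm play).
- pliers_grip (a point): Snap-ring pliers (0.19 kg) upright in the stand: point midway between the two orange handles, which run from 20 mm above it to 30 mm below, 13 mm wide in x. z up; y is the line along which they are squeezed. Relaxed they splay in a V, 46 mm over the outer faces at this point, 53 at the top; squeezed the faces are parallel, 30 mm apart. A spring resists with 3 to 8 N, up to a firm stop.
- pliers_pivot (a point): Pivot of the pliers, in the middle of their dark cross plate (22 x 68 x 6 mm), which rests on the stand's posts. 45 mm below the grip point and 50 mm above the tips with the ring; same axes as the grip point. The pliers hang free of everything else.
- ring_mid (a point): Centre of the spread snap ring's opening, half-way through its thickness: 12.2 mm to -x of the pliers' grip point and 95 mm below it, same axes. Steel ring 3 mm thick, 4 mm wide, level, open to +x, where its two lugs stay on the plier tips. Relaxed its opening is 28 mm across, too small for the stub; fully squeezed about 34.5 mm, 2 mm clear all round.
- squeeze (a joint): Squeeze of the pliers: 0 relaxed (ring closed) to 0.18 rad at the stop (ring fully spread). It springs back when let go.
- mallet_s (a point): Turned wooden carver's mallet lying down, 230 mm long; the point is at the head's root. Leave alone.
- gouge_s (a point): Carving gouge lying down, dark handle, 225 mm long; middle. Leave alone.
- oil_s (a point): Clear oil bottle with red cap, 52 mm wide, 120 mm high; centre. Leave alone.
- jar_s (a point): Jar with black lid, 68 mm wide, 80 mm high; centre. Leave alone.

How it is judged (in metres and radians):
On the way, in this order (a step that is already met when the one before it is completed fails the run):
1. the wheel sits down on the flange round the stub and the fingers have let go of it (z of wheel_hub in the frame of flange between 0.018 and 0.0255 m and horizontal distance between wheel_hub and flange below 0.005 m and angle between wheel_hub's own z axis and vertical below 0.1 rad and contact force between the fingers and wheel below 0.3 N and linear speed of wheel below 0.02 m/s), for 0.2 s.
2. the pliers are held squeezed, lifted clear of the stand (value of joint squeeze above 0.14 rad and contact force between the fingers and pliers above 2 N and z of ring_mid in the frame of stand above 0.06 m and contact force between pliers and stand below 0.1 N), for 0.2 s.
At the end, for the whole second after the job is handed in: Wheel down on the flange (3.5 mm; 5 mm off axis at most). Fingers hold the pliers (over 2 N), upright within 0.12 rad, squeezed beyond 0.14 rad, the spread ring round the stub, within 3.5 mm of the groove's height and 6 mm of its axis, through the last second (z of wheel_hub in the frame of flange between 0.018 and 0.0255 m and horizontal distance between wheel_hub and flange below 0.005 m and angle between wheel_hub's own z axis and vertical below 0.1 rad and value of joint squeeze above 0.14 rad and contact force between the fingers and pliers above 2 N and z of ring_mid in the frame of groove between -0.0035 and 0.0035 m and horizontal distance between ring_mid and groove below 0.006 m and angle between ring_mid's own z axis and vertical below 0.12 rad and contact force between pliers and stand below 0.1 N); the arm keeps its last pose, push and grip.
It fails at once if a bystander (mallet, gouge, oil bottle, jar) is shoved more than 30 mm (distance of any of mallet_s, gouge_s, oil_s, jar_s from where it was at the start of the episode above 0.03 m).
It also fails if it takes over 72 s, if anything falls off the work surface, if the arm or the gripper's body presses on something with over 40 N, if the wrist force passes 120 N, or if a joint passes its speed limit or range.

## Working session

There is one attempt and no reset: what is moved stays moved. The work goes in short steps, Python scripts to look and compute and a tool call to move; the robot and the scene stay as the last step left them, time stands still between calls to the robot, and variables do not carry over. Pictures are saved under pics/ and viewed, and the job is handed in when it is done.

Besides the shell and the picture viewer there is one more tool, called after "Request:" by a JSON object that holds its "method" and its "body", one argument or row to a line. play_rows: Moves the arm, as the interface text tells. Its arguments: {"type":"object","properties":{"increments":{"type":"array","items":{"type":"object","properties":{"dx":{"type":"number"},"dy":{"type":"number"},"dz":{"type":"number"},"rx":{"type":"number"},"ry":{"type":"number"},"rz":{"type":"number"}}}},"fingers":{"type":"number"}},"required":["increments"]}

```bash
ls; mkdir -p pics
python3 - <<'E'
from cell import env, viewer
import cv2
print(env.state(), env.grasp_offset)
for n in("side","top"):
    d=viewer.read_camera(n)
    cv2.imwrite(f"pics/{n}0.png",d["image"][:,:,::-1])
    print(n,{k:v for k,v in d.items() if k!="image"})
E
```

```text
pics
{'t': 0.0, 'joints': array([-1.37059800e+00,  4.91554533e-01,  1.55947900e+00,  2.55060930e-06,
        1.09170003e+00, -1.05624743e-01]), 'qvel': array([0.00112381, 0.00068   , 0.00093667, 0.00167206, 0.00098001,
       0.00145759]), 'tau': array([ 3.13688208e-03, -6.12640357e+01, -2.58178675e+01,  6.93825656e-02,
        4.82245430e-02, -1.47044966e-04]), 'eef_pos': array([ 188.17232426, -595.95491598,  404.15457497]), 'tcp_rot': array([-3.14045835e+00, -1.22533265e-04,  3.05821828e-01]), 'ft_force': array([-0.66319031,  0.04881783, -0.29117626]), 'moment': array([0.00776014, 0.04123875, 0.03905094]), 'opening': 1.0005378781272296} 171.3
side {'fx': 463.3540304017451, 'fy': 463.3540304017451, 'cx': 313.5390841953359, 'cy': 240.3088723981769, 'rvec': array([ 0.21963625, -2.72444421,  1.35718076]), 'tvec': array([ 616.15021756,  110.19492608, 1197.85399396])}
top {'fx': 489.1607899083112, 'fy': 489.1607899083112, 'cx': 323.09057903336685, 'cy': 235.45546202364812, 'rvec': array([ 2.15246879, -2.18698386,  0.12414762]), 'tvec': array([  16.96390031,  634.10879284, 1086.57299412])}
```

View pics/side0.png

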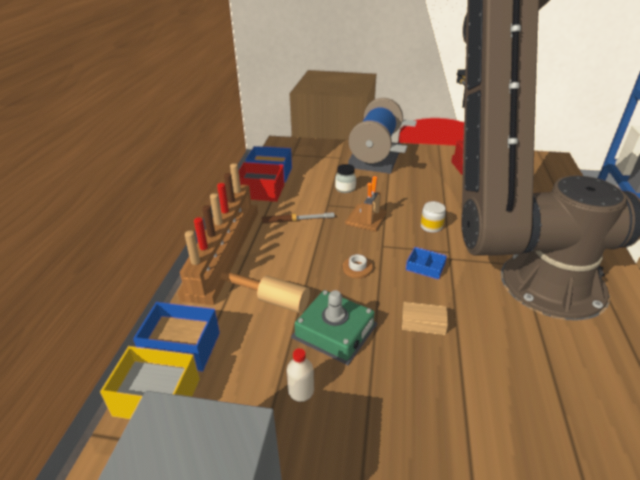

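View pics/top0.png

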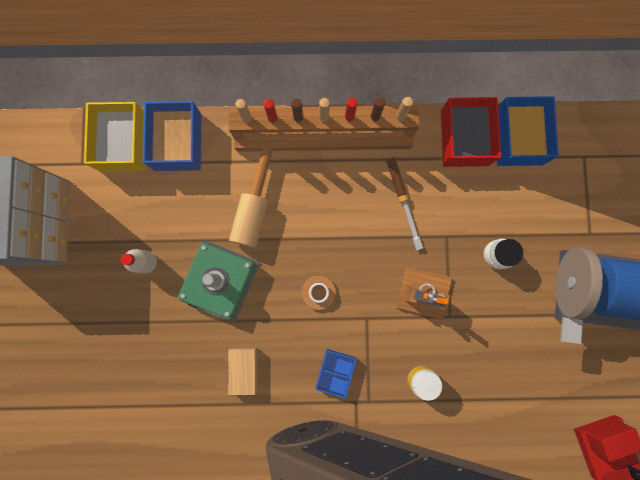

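The overview shows the green unit at top (217,282), the wheel at (319,293), and the stand with pliers at (428,293). The jar is at (504,254) and the oil bottle at (138,260). I'll zoom in next.

```bash
cat > h.py <<'E'
import numpy as np, cv2
from cell import env, viewer
def cam(n):
    d=viewer.read_camera(n); 
    d["K"]=np.array([[d["fx"],0,d["cx"]],[0,d["fy"],d["cy"]],[0,0,1]]); d["R"]=cv2.Rodrigues(d["rvec"])[0]
    d["C"]=-d["R"].T@d["tvec"]; return d
def proj(d,P):
    return cv2.projectPoints(np.array(P,float).reshape(-1,1,3),d["rvec"],d["tvec"],d["K"],None)[0].reshape(-1,2)
def onz(d,uv,z):
    r=d["R"].T@np.linalg.inv(d["K"])@np.array([uv[0],uv[1],1.]); return d["C"]+r*(z-d["C"][2])/r[2]
def crop(d,name,u0,v0,w,h,s):
    im=d["image"][v0:v0+h,u0:u0+w,::-1]
    cv2.imwrite(f"pics/{name}.png",cv2.resize(im,None,fx=s,fy=s,interpolation=cv2.INTER_CUBIC))
E
python3 - <<'E'
from h import *
d=cam("top"); s=cam("side")
crop(d,"t_unit",170,230,100,100,6);crop(d,"t_wheel",285,260,70,70,8);crop(d,"t_stand",385,250,90,80,8)
crop(s,"s_unit",285,280,100,90,6);crop(s,"s_stand",335,165,60,70,8);crop(s,"s_wheel",330,240,60,50,10)
print(d["C"],s["C"])
E
cd pics
python3 - <<'E'
import cv2,numpy as np
for o,l in(("a",["t_unit","t_wheel"]),("b",["t_stand"]),("c",["s_unit"]),("d",["s_stand"]),("e",["s_wheel"])):
    for n in l: print(n,cv2.imread(n+".png").shape)
E
```

```text
[ 514.65057885   15.96477924 1147.99935285] [444.47650097 979.60592979 818.19989341]
t_unit (600, 600, 3)
t_wheel (560, 560, 3)
t_stand (640, 720, 3)
s_unit (540, 600, 3)
s_stand (560, 480, 3)
s_wheel (500, 600, 3)
```

View pics/t_unit.png

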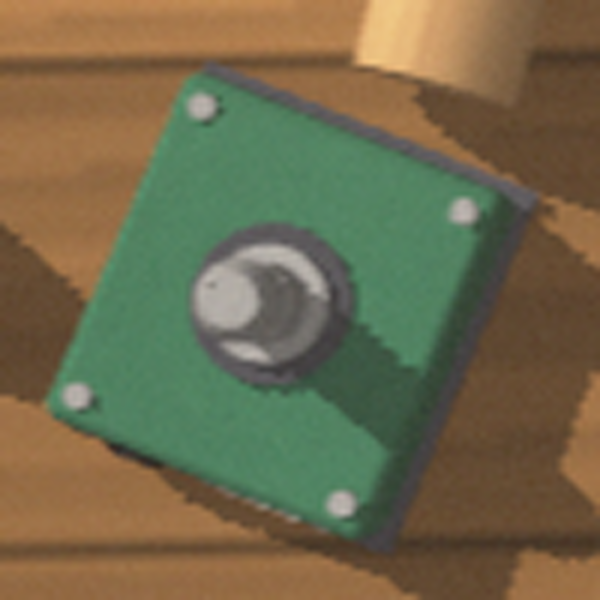

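View pics/t_wheel.png

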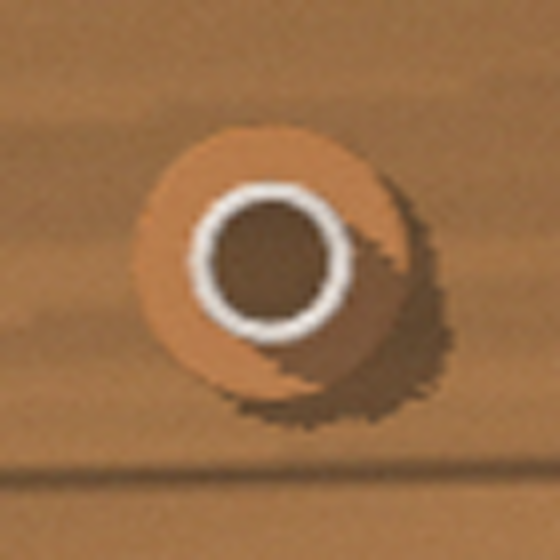

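View pics/t_stand.png

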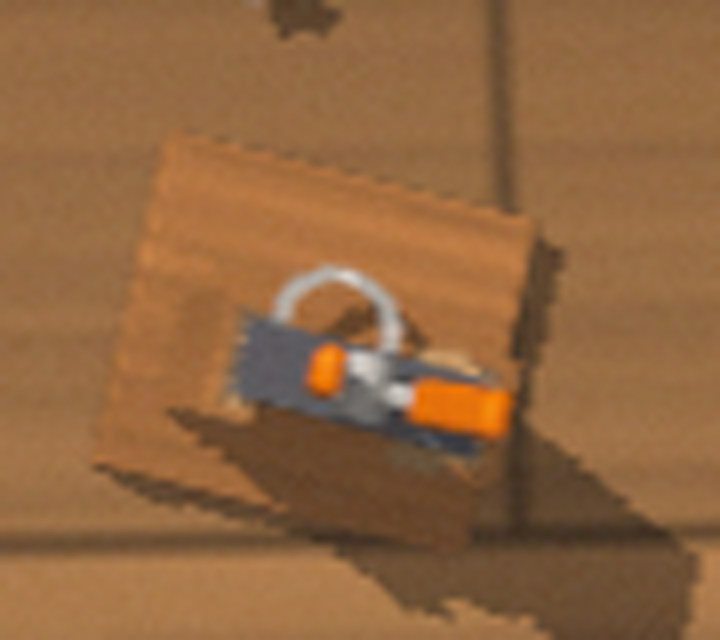

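View pics/s_unit.png

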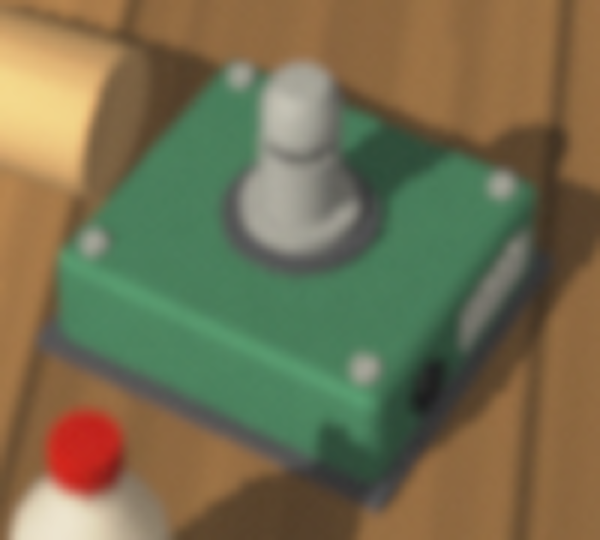

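View pics/s_stand.png

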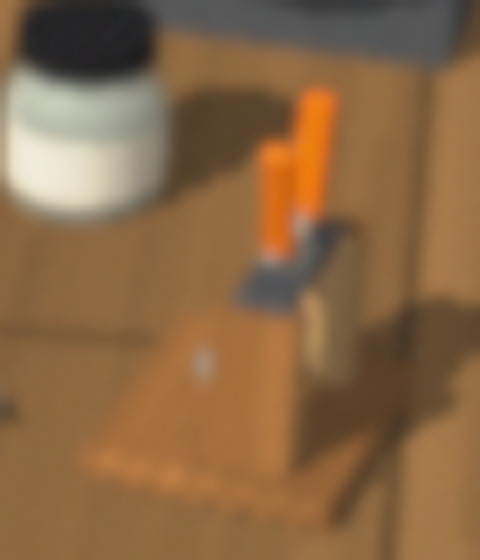

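View pics/s_wheel.png

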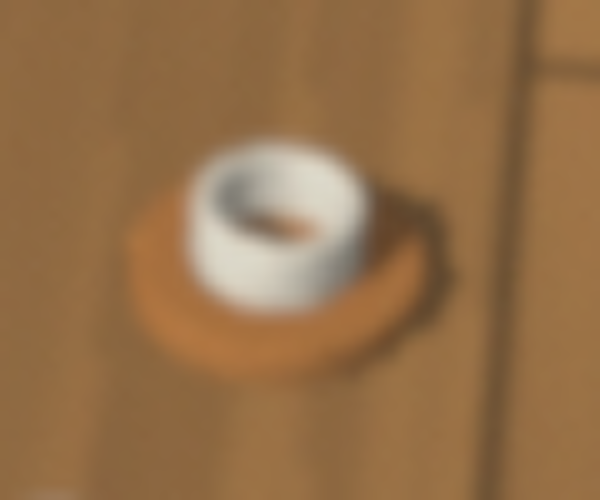

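The crops are sharp enough to use. In the top view the hub rim is centred near (318.4,292.3) and the stub end near (207.8,279.1). The pliers' plate centre is near (430,297.6), with the ring on its +x side. I'll overlay model outlines in both cameras to check these.

```bash
cat >> h.py <<'E'
def circ(c,r,z,n=60):
    a=np.linspace(0,2*np.pi,n); return np.c_[c[0]+r*np.cos(a),c[1]+r*np.sin(a),0*a+z]
def over(d,name,u0,v0,w,h,s,lines):
    im=cv2.resize(d["image"][v0:v0+h,u0:u0+w,::-1],None,fx=s,fy=s,interpolation=cv2.INTER_CUBIC).copy()
    for P,col in lines:
        q=(proj(d,P)+.5-[u0,v0])*s-.5
        cv2.polylines(im,[np.round(q*16).astype(int)],False,col,1,cv2.LINE_AA,4)
    cv2.imwrite(f"pics/{name}.png",im)
def up(x,y,s,u0,v0): return (u0+(x+.5)/s-.5, v0+(y+.5)/s-.5)
E
python3 - <<'E'
from h import *
t=cam("top"); s=cam("side")
w=onz(t,up(271,262,8,285,260),32); print("wheel top",w, "side",onz(s,up(279,192,10,330,240),32))
f=onz(t,up(229,297,6,170,230),120); f2=onz(t,up(273,304,6,170,230),60)
print("stub top",f,"flange",f2,"side",onz(s,up(301,85,6,285,280),120),onz(s,up(301,208,6,285,280),60))
p=onz(t,up(363,384,8,385,250),82); l=onz(t,up(241,354,8,385,250),82)
print("plate",p,l,np.arctan2(*(l-p)[[1,0]]))
G=(0,255,0);Y=(0,255,255)
F=(f+f2)/2
W=[(circ(w,23,32),G),(circ(w,17.5,32),Y),(circ(w,40,12),G),(circ(w,40,0),Y)]
over(t,"o_tw",285,260,70,70,8,W);over(s,"o_sw",330,240,60,50,10,W)
U=[(circ(F,10,120),G),(circ(F,15,111),Y),(circ(F,22,60),G),(circ(F,13,97.5),Y)]
over(t,"o_tu",170,230,100,100,6,U);over(s,"o_su",285,280,100,90,6,U)
E
python3 - <<'E'
import cv2,numpy as np
I=[cv2.resize(cv2.imread(f"pics/{n}.png"),(400,300 if 0 else 400)) for n in("o_tw","o_sw","o_tu","o_su")]
cv2.imwrite("pics/m1.png",np.hstack(I[:2]));cv2.imwrite("pics/m2.png",np.hstack(I[2:]))
E
```

```text
wheel top [505.09581424  19.50908998  32.        ] side [502.86807316  15.29041906  32.        ]
stub top [537.09032218 250.16187196 120.        ] flange [535.56692729 247.61178927  60.        ] side [533.74517151 250.19485869 120.        ] [532.65731886 253.25445378  60.        ]
plate [ 490.29622816 -221.87104474   82.        ] [ 498.89563613 -189.10656398   82.        ] 1.3141242087838527
```

View pics/m1.png

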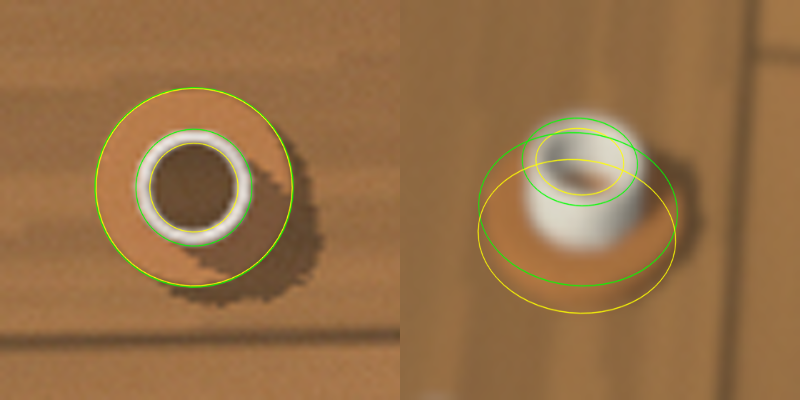

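View pics/m2.png

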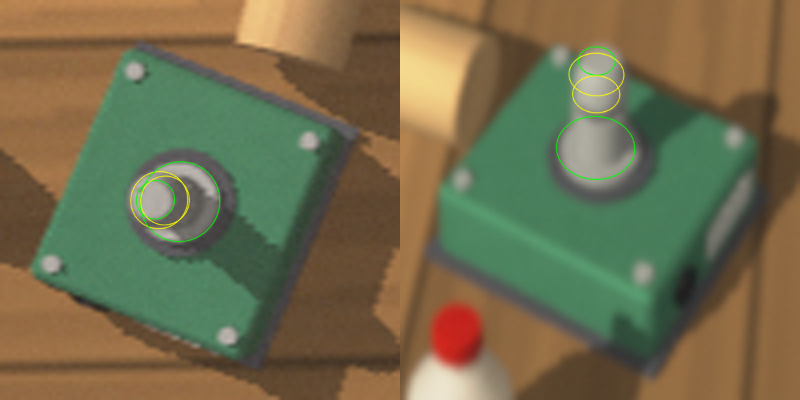

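The top camera fits the wheel exactly, with its axis at about (505.1,19.5). The side view is about 1 px off. Next I'll fit the pliers.

Run:
```python
from h import *
t=cam("top"); s=cam("side")
b=[onz(t,up(x,y,8,385,250),12)[:2] for x,y in((165,135),(535,215),(465,545),(95,465))]
print(np.mean(b,0),[np.arctan2(*(b[i]-b[j])[::-1]) for i,j in((0,1),(3,2),(0,3),(1,2))])
# handle top centers z=79+45+20
print(onz(t,up(489,412,8,385,250),144),onz(t,up(322,368,8,385,250),144))
c=np.array([490.3,-221.9]);a=np.pi+1.57-1.571+0.225
X=np.array([np.cos(a),np.sin(a)]);Yv=np.array([-X[1],X[0]])
def rect(x0,x1,y0,y1,z,): return np.array([[*(c+X*x+Yv*y),z] for x,y in((x0,y0),(x1,y0),(x1,y1),(x0,y1),(x0,y0))])
L=[(rect(-11,11,-34,34,82),(0,255,0)),(circ(c-12.2*X,14,29),(255,0,255)),(circ(c-12.2*X,18,29),(255,0,255)),
 (rect(-6.5,6.5,-26.5,26.5,144),(255,255,0)),(rect(-6.5,6.5,-26.5+7,26.5-7,144),(255,255,0)),(rect(-50,50,-55,55,12),(0,255,255))]
over(t,"o_tp",385,250,90,80,8,L);over(s,"o_sp",335,165,60,70,8,L)
print(X,Yv)
```

```text
[ 501.74820527 -224.12256445] [np.float64(1.341514792373659), np.float64(1.3429170261677137), np.float64(-0.24281360239713828), np.float64(-0.25298161642802003)]
[ 484.11156212 -239.90141155  144.        ] [ 495.93060916 -197.72950326  144.        ]
[-0.97501673 -0.22213146] [ 0.22213146 -0.97501673]
```

View pics/o_tp.png

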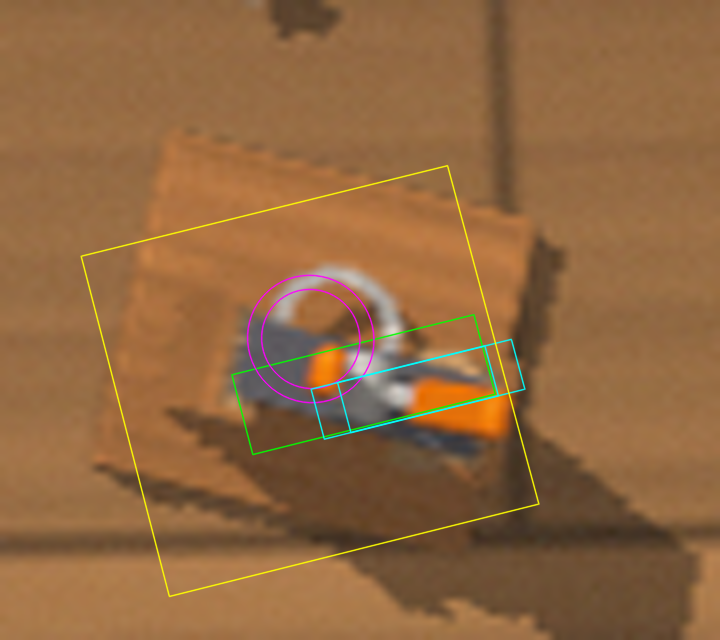

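View pics/o_sp.png

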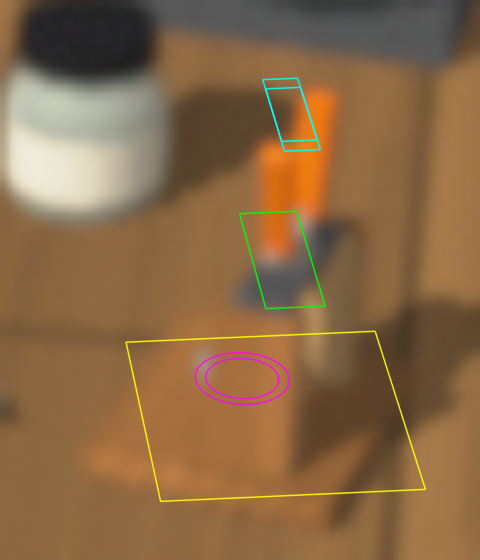

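The sign of the yaw was wrong, so I'll redo the overlay with -0.24.

Run:
```python
from h import *
t=cam("top"); s=cam("side")
c=np.array([490.3,-220.9]);a=np.pi-0.238
X=np.array([np.cos(a),np.sin(a)]);Yv=np.array([-X[1],X[0]])
def rect(x0,x1,y0,y1,z,): return np.array([[*(c+X*x+Yv*y),z] for x,y in((x0,y0),(x1,y0),(x1,y1),(x0,y1),(x0,y0))])
L=[(rect(-11,11,-34,34,82),(0,255,0)),(circ(c-12.2*X,14,29),(255,0,255)),(circ(c-12.2*X,18,29),(255,0,255)),
 (rect(-6.5,6.5,-26.5,26.5,144),(255,255,0)),(rect(-6.5,6.5,-26.5+7,26.5-7,144),(255,255,0)),(rect(-61,39,-55,55,12),(0,255,255))]
over(t,"o_tp2",385,250,90,80,8,L);over(s,"o_sp2",335,165,60,70,8,L)
print(X,Yv)
```

```text
[-0.97181144  0.23575948] [-0.23575948 -0.97181144]
```

View pics/o_tp2.png

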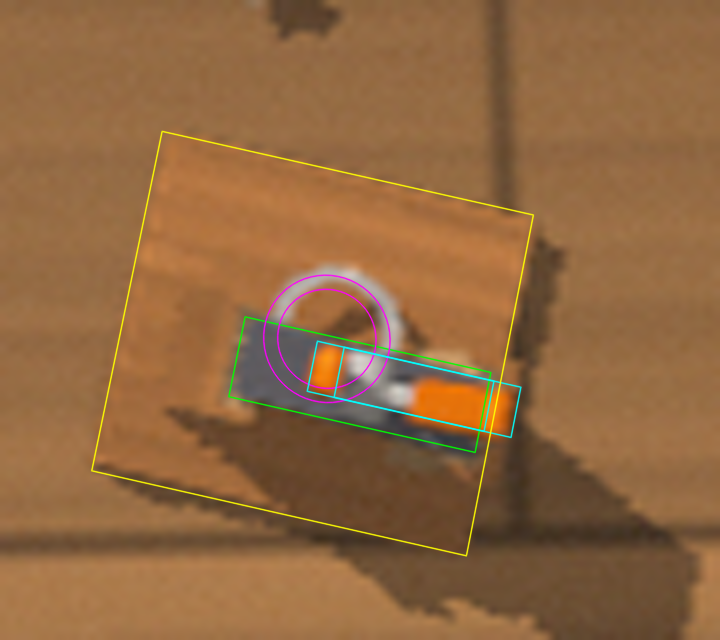

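View pics/o_sp2.png

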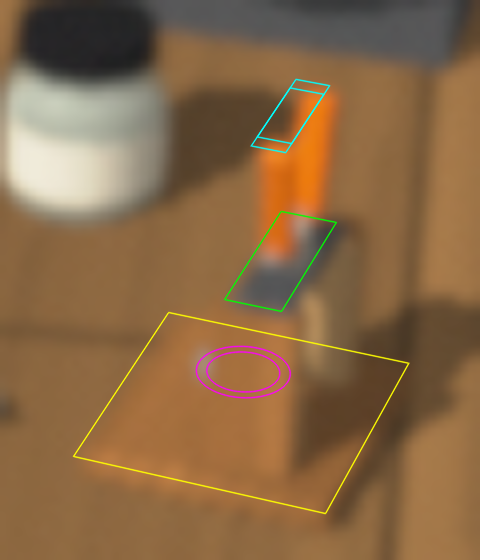

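The pliers fit well at about (490.4,-221.3), with a tool yaw of -0.238. The side camera again shows a constant offset of about 1 px. Moving to the wheel now.

```bash
cat >> h.py <<'E'
from scipy.spatial.transform import Rotation as Ro
def go(x,y,z,yaw,n=8):
    s=env.state(); R=Ro.from_euler('xyz',s["tcp_rot"]); p=R.inv().apply(np.array([x,y,z])-s["eef_pos"])
    T=Ro.from_euler('xyz',[np.pi,0,yaw]); r=np.degrees((R.inv()*T).as_rotvec())/6
    print("t",round(s["t"],2),"pos",s["eef_pos"].round(2),s["tcp_rot"].round(4),"F",s["ft_force"].round(1),"op",round(s["opening"],3)); print("inc",p.round(1),"rot",r.round(3))
E
python3 -c "
from h import *
go(505.1,19.5,404,-.238)"
```

```text
t 0.5 pos [ 188.18 -595.99  404.72] [-3.1416  0.      0.3058] F [-0.6  0.1  0.4] op 1.0
inc [ 487.5 -491.5    0.7] rot [-0.     0.     5.193]
```

Request:
{"method": "play_rows", "body": {
  "fingers": 1,
  "increments": [
    {"dx":15,"dy":-15,"rz":0.2},
    {"dx":40,"dy":-40,"rz":0.5},
    {"dx":67,"dy":-67,"rz":0.8},
    {"dx":94,"dy":-94,"rz":1.1},
    {"dx":121,"dy":-121,"rz":1.4},
    {"dx":148,"dy":-148,"rz":1.7},
    {"dx":175,"dy":-175,"rz":2.0},
    {"dx":202,"dy":-202,"rz":2.3}
  ]
}}

```text
invalid input
```

```bash
python3 -c "
from h import *
go(505.1,19.5,304,-.238)"
```

```text
t 0.5 pos [ 188.18 -595.99  404.72] [-3.1416  0.      0.3058] F [-0.6  0.1  0.4] op 1.0
inc [ 487.5 -491.5  100.7] rot [-0.     0.     5.193]
```

Request:
{"method": "play_rows", "body": {
  "fingers": 1.0,
  "increments": [
    {"dx":15,"dy":-15,"dz":0,"rx":0,"ry":0,"rz":0.2},
    {"dx":40,"dy":-40,"dz":0,"rx":0,"ry":0,"rz":0.5},
    {"dx":67,"dy":-67,"dz":0,"rx":0,"ry":0,"rz":0.8},
    {"dx":94,"dy":-94,"dz":0,"rx":0,"ry":0,"rz":1.1},
    {"dx":121,"dy":-121,"dz":0,"rx":0,"ry":0,"rz":1.4},
    {"dx":148,"dy":-148,"dz":0,"rx":0,"ry":0,"rz":1.7},
    {"dx":175,"dy":-175,"dz":0,"rx":0,"ry":0,"rz":2.0},
    {"dx":202,"dy":-202,"dz":0,"rx":0,"ry":0,"rz":2.3}
  ]
}}

```text
t: 1.17
eef_pos: [320.4, -340.8, 404.9]
tcp_rot: [3.141, -0.0, 0.063]
ft_force: [0.8, -0.0, 0.9]
opening: 1.0
```

```bash
python3 -c "
from h import *
go(505.1,19.5,304,-.238)"
```

```text
t 1.17 pos [ 320.38 -340.83  404.93] [ 3.1411e+00 -3.0000e-04  6.3000e-02] F [ 0.8 -0.   0.9] op 1.0
inc [ 207.  -348.   100.8] rot [ 0.004 -0.004  2.875]
```

Request:
{"method": "play_rows", "body": {
  "increments": [
    {"dx":18,"dy":-30,"dz":0,"rx":0,"ry":0,"rz":0.4},
    {"dx":37,"dy":-62,"dz":0,"rx":0,"ry":0,"rz":0.8},
    {"dx":56,"dy":-94,"dz":5,"rx":0,"ry":0,"rz":1.2},
    {"dx":75,"dy":-126,"dz":10,"rx":0,"ry":0,"rz":1.6},
    {"dx":94,"dy":-158,"dz":15,"rx":0,"ry":0,"rz":2.0},
    {"dx":113,"dy":-190,"dz":20,"rx":0,"ry":0,"rz":2.4},
    {"dx":132,"dy":-222,"dz":25,"rx":0,"ry":0,"rz":2.8},
    {"dx":151,"dy":-254,"dz":30,"rx":0,"ry":0,"rz":2.875}
  ]
}}

```text
t: 1.83
eef_pos: [455.6, -76.0, 374.9]
tcp_rot: [3.141, -0.001, -0.241]
ft_force: [0.7, -0.8, 0.3]
opening: 1.002
```

```bash
python3 -c "
from h import *
go(505.1,19.5,260,-.238)"
```

```text
t 1.83 pos [455.56 -76.   374.86] [ 3.1412e+00 -1.1000e-03 -2.4060e-01] F [ 0.7 -0.8  0.3] op 1.002
inc [  25.2 -104.6  114.8] rot [ 0.003 -0.01  -0.025]
```

Request:
{"method": "play_rows", "body": {
  "increments": [
    {"dx":5,"dy":-20,"dz":20,"rx":0,"ry":0,"rz":0},
    {"dx":10,"dy":-42,"dz":45,"rx":0,"ry":0,"rz":0},
    {"dx":16,"dy":-66,"dz":70,"rx":0,"ry":0,"rz":0},
    {"dx":22,"dy":-90,"dz":95,"rx":0,"ry":0,"rz":-0.02},
    {"dx":25.2,"dy":-104.6,"dz":114.8,"rx":0,"ry":0,"rz":-0.025},
    {"dx":25.2,"dy":-104.6,"dz":114.8,"rx":0,"ry":0,"rz":-0.025},
    {"dx":25.2,"dy":-104.6,"dz":114.8,"rx":0,"ry":0,"rz":-0.025}
  ]
}}

```text
t: 2.42
eef_pos: [505.1, 19.9, 259.5]
tcp_rot: [3.141, 0.001, -0.236]
ft_force: [0.5, -0.3, 0.8]
opening: 0.997
```

```bash
python3 -c "
from h import *
go(505.1,19.5,204,-.238)
s=cam('side'); crop(s,'s1',280,140,160,160,4)
t=cam('top'); crop(t,'t1',240,200,160,150,4)"
```

```text
t 2.42 pos [505.1   19.9  259.51] [ 3.1409e+00  9.0000e-04 -2.3640e-01] F [ 0.5 -0.3  0.8] op 0.997
inc [ 0.1  0.3 55.5] rot [0.007 0.008 0.015]
```

View pics/s1.png

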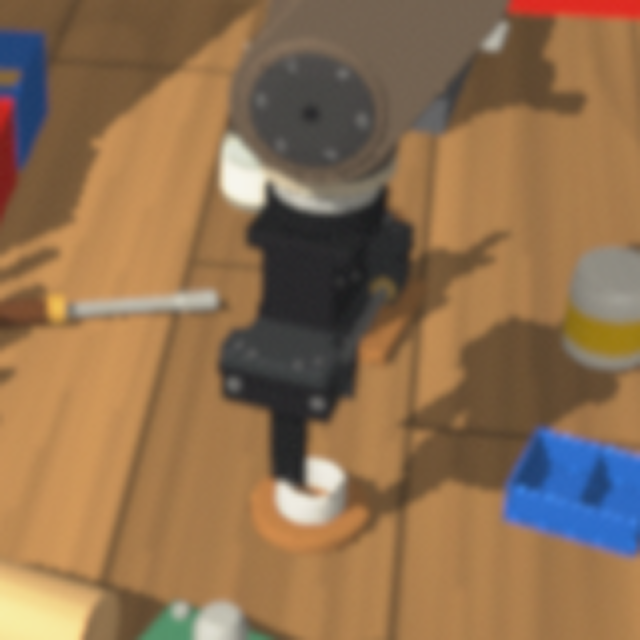

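View pics/t1.png

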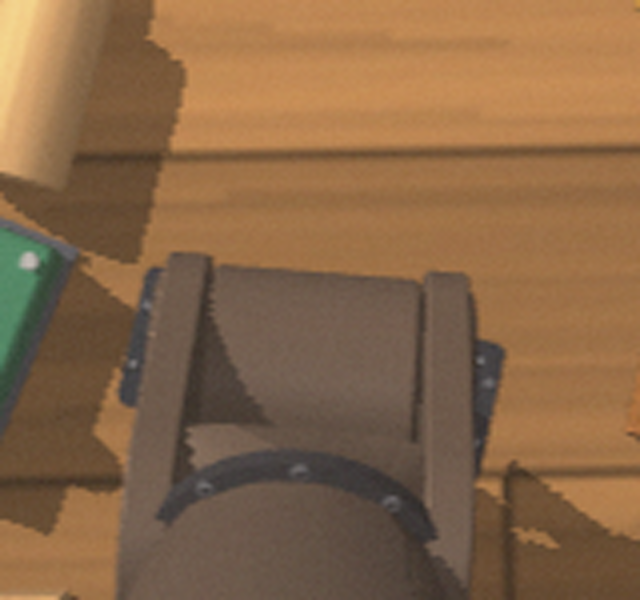

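The arm blocks the top view here, so only the side view is usable. I'll check the fingertip projection there to measure the side-camera bias.

Run:
```python
from h import *
s=cam("side"); st=env.state()
R=Ro.from_euler('xyz',st["tcp_rot"]).as_matrix();p=st["eef_pos"]
def w(x,y,z): return p+R@np.array([x,y,z])
L=[]
for y0 in (-59.5,-47.5):
    L.append((np.array([w(-10,y0,190),w(10,y0,190),w(10,y0,130),w(-10,y0,130),w(-10,y0,190)]),(0,255,0)))
c=(505.1,19.5)
L+=[(circ(c,23,32),(0,255,255)),(circ(c,40,0),(0,255,255)),(circ((537,250.2),10,120),(255,0,255)),(circ((537,250.2),15,111),(255,0,255)),(circ((537,250.2),22,60),(255,0,255))]
over(s,"s2",310,200,80,140,5,L)
```

```text
(no output)
```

View pics/s2.png

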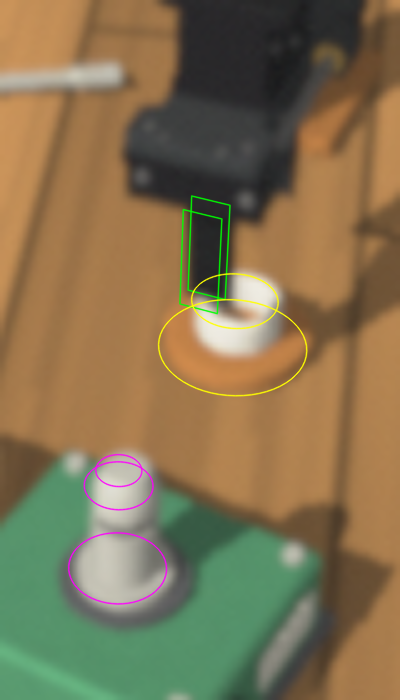

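In the side view the finger, wheel and stub all share the same shift of about +1 px, so kinematics and the top camera agree. Descending to grasp.

Request:
{"method": "play_rows", "body": {
  "increments": [
    {"dx":0,"dy":0,"dz":12,"rx":0,"ry":0,"rz":0},
    {"dx":0,"dy":0.3,"dz":26,"rx":0,"ry":0,"rz":0},
    {"dx":0,"dy":0.3,"dz":40,"rx":0,"ry":0,"rz":0},
    {"dx":0,"dy":0.3,"dz":50,"rx":0,"ry":0,"rz":0},
    {"dx":0,"dy":0.3,"dz":55.5,"rx":0,"ry":0,"rz":0},
    {"dx":0,"dy":0.3,"dz":55.5,"rx":0,"ry":0,"rz":0}
  ]
}}

```text
t: 3.07
eef_pos: [505.0, 18.0, 205.5]
tcp_rot: [3.141, -0.002, -0.239]
ft_force: [0.4, -0.4, -0.0]
opening: 0.998
```

Request:
{"method": "play_rows", "body": {
  "fingers": 0.3,
  "increments": [
    {"dx":0,"dy":0,"dz":0,"rx":0,"ry":0,"rz":0},
    {"dx":0,"dy":0,"dz":0,"rx":0,"ry":0,"rz":0},
    {"dx":0,"dy":0,"dz":0,"rx":0,"ry":0,"rz":0},
    {"dx":0,"dy":0,"dz":0,"rx":0,"ry":0,"rz":0},
    {"dx":0,"dy":0,"dz":0,"rx":0,"ry":0,"rz":0},
    {"dx":0,"dy":0,"dz":0,"rx":0,"ry":0,"rz":0},
    {"dx":0,"dy":0,"dz":0,"rx":0,"ry":0,"rz":0},
    {"dx":0,"dy":0,"dz":0,"rx":0,"ry":0,"rz":0}
  ]
}}

```text
t: 3.73
eef_pos: [505.0, 18.0, 205.5]
tcp_rot: [3.141, -0.002, -0.239]
ft_force: [0.2, 0.2, -0.0]
opening: 0.496
```

```bash
python3 -c "
from h import *
go(505.1,19.5,204,-.238)
s=cam('side'); crop(s,'s3',310,190,100,100,6)"
```

```text
t 3.73 pos [504.98  18.   205.49] [ 3.1413e+00 -2.1000e-03 -2.3950e-01] F [ 0.2  0.2 -0. ] op 0.496
inc [-0.2 -1.5  1.5] rot [ 0.003 -0.02  -0.014]
```

View pics/s3.png

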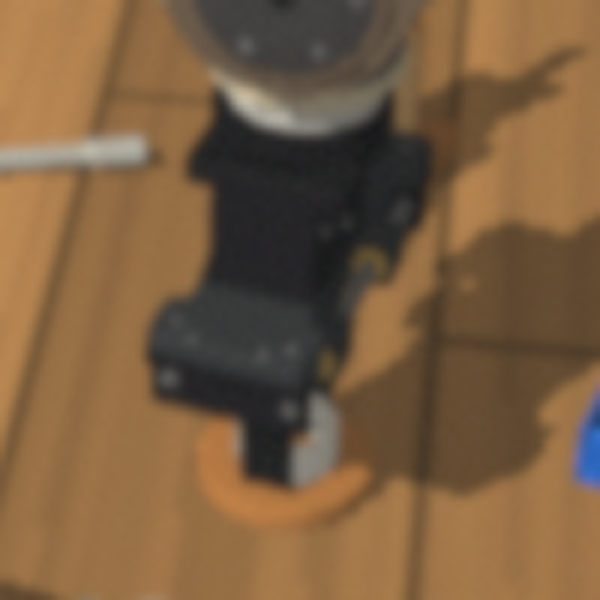

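Opening is 0.496 (47 mm), so the hub is gripped. Before placing it I'll refine the stub axis with an overlay on the first top image.

Run:
```python
from h import *
t=cam("top"); t["image"]=cv2.imread("pics/top0.png")[:,:,::-1]
for i,c in enumerate([(537,250.2),(536.5,249.2)]):
    G=(0,255,0)
    over(t,f"tf{i}",185,255,60,50,10,[(circ(c,10,120),G),(circ(c,15,111),(0,255,255)),(circ(c,22,60),(255,0,255)),(circ(c,15,60),(255,0,0))])
go(505,18,350,-.238)
```

```text
t 3.83 pos [504.98  17.96 205.48] [ 3.1413e+00 -2.0000e-03 -2.3950e-01] F [-0.3  0.5  1.3] op 0.475
inc [   0.3    0.  -144.5] rot [ 0.003 -0.019 -0.014]
```

View pics/tf0.png

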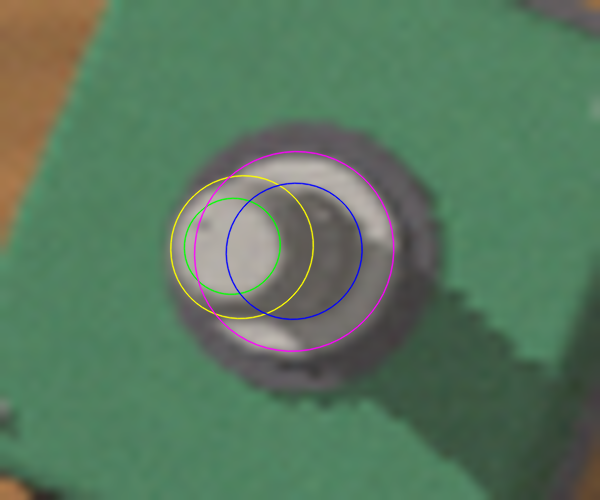

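View pics/tf1.png

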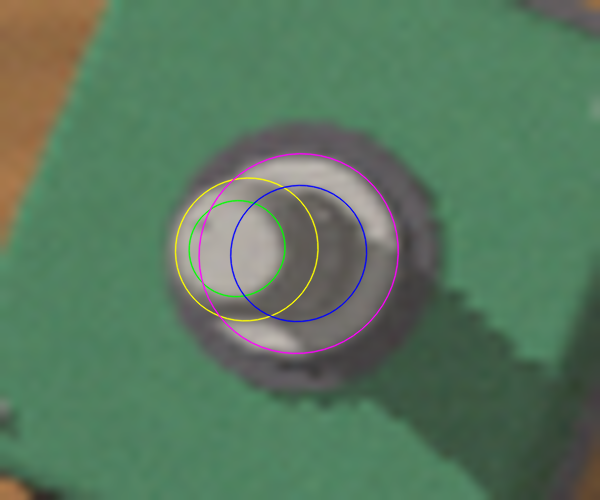

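Request:
{"method": "play_rows", "body": {
  "increments": [
    {"dx":0,"dy":0,"dz":-4,"rx":0,"ry":0,"rz":0},
    {"dx":0,"dy":0,"dz":-12,"rx":0,"ry":0,"rz":0},
    {"dx":0,"dy":0,"dz":-30,"rx":0,"ry":0,"rz":0},
    {"dx":0,"dy":0,"dz":-55,"rx":0,"ry":0,"rz":0},
    {"dx":0,"dy":0,"dz":-80,"rx":0,"ry":0,"rz":0},
    {"dx":0,"dy":0,"dz":-105,"rx":0,"ry":0,"rz":0},
    {"dx":0,"dy":0,"dz":-130,"rx":0,"ry":0,"rz":0},
    {"dx":0,"dy":0,"dz":-150,"rx":0,"ry":0,"rz":0}
  ]
}}

```text
t: 4.5
eef_pos: [504.3, 18.2, 357.9]
tcp_rot: [3.141, -0.003, -0.239]
ft_force: [0.6, 0.1, -1.8]
opening: 0.469
```

The (537.0,250.2) overlay fits both the stub end and the flange. The force reading of about -2 N fits the wheel's weight. I'll check the held wheel.

```bash
python3 -c "
from h import *
go(537,250.2,357,-.238)
s=cam('side'); crop(s,'s4',290,120,120,130,5)"
```

```text
t 4.5 pos [504.33  18.15 357.94] [ 3.1415 -0.0034 -0.2394] F [ 0.6  0.1 -1.8] op 0.469
inc [ -23.3 -233.2    0.8] rot [ 0.001 -0.032 -0.013]
```

View pics/s4.png

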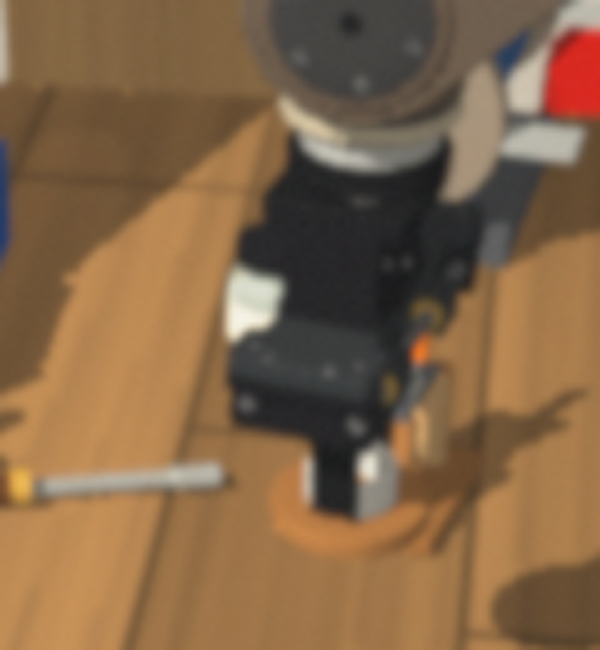

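Request:
{"method": "play_rows", "body": {
  "increments": [
    {"dx":-2,"dy":-15,"dz":0,"rx":0,"ry":0,"rz":0},
    {"dx":-5,"dy":-46,"dz":0,"rx":0,"ry":0,"rz":0},
    {"dx":-9,"dy":-82,"dz":0,"rx":0,"ry":0,"rz":0},
    {"dx":-13,"dy":-120,"dz":0,"rx":0,"ry":0,"rz":0},
    {"dx":-17,"dy":-158,"dz":0,"rx":0,"ry":0,"rz":0},
    {"dx":-20,"dy":-194,"dz":0,"rx":0,"ry":0,"rz":0},
    {"dx":-22,"dy":-220,"dz":0,"rx":0,"ry":0,"rz":0},
    {"dx":-23.3,"dy":-233.2,"dz":0,"rx":0,"ry":0,"rz":0}
  ]
}}

```text
t: 5.22
eef_pos: [537.2, 253.1, 360.7]
tcp_rot: [-3.141, -0.008, -0.237]
ft_force: [-0.2, -0.5, -2.0]
opening: 0.469
```

Request:
{"method": "play_rows", "body": {
  "increments": [
    {"dx":0,"dy":0,"dz":0,"rx":0,"ry":0,"rz":0},
    {"dx":0,"dy":0,"dz":0,"rx":0,"ry":0,"rz":0},
    {"dx":0,"dy":0,"dz":0,"rx":0,"ry":0,"rz":0}
  ]
}}

```text
t: 5.47
eef_pos: [537.0, 252.1, 360.5]
tcp_rot: [-3.141, -0.007, -0.237]
ft_force: [0.4, -0.2, -3.2]
opening: 0.468
```

```bash
cat > sw.py <<'E'
from h import *
import sys
go(537,250.2,345,-.238)
s=cam('side'); st=env.state(); p=st["eef_pos"]; R=Ro.from_euler('xyz',st["tcp_rot"])
c=p+R.apply([0,0,205.5]); b=c[2]
s["cx"]; s["K"][0,2]+=1.0; s["K"][1,2]-=.7
G=(0,255,0);F=(537,250.2)
over(s,sys.argv[1],300,200,90,140,5,[(circ(c,40,b),G),(circ(c,40,b+12),G),(circ(c,23,b+32),(0,255,255)),(circ(F,10,120),(255,0,255)),(circ(F,15,111),(255,0,255)),(circ(F,22,60),(255,0,255))])
E
python3 sw.py s5
```

```text
t 5.47 pos [537.   252.09 360.5 ] [-3.1414 -0.0071 -0.2375] F [ 0.4 -0.2 -3.2] op 0.468
inc [ 0.3  1.8 15.5] rot [-0.002 -0.068  0.005]
```

View pics/s5.png

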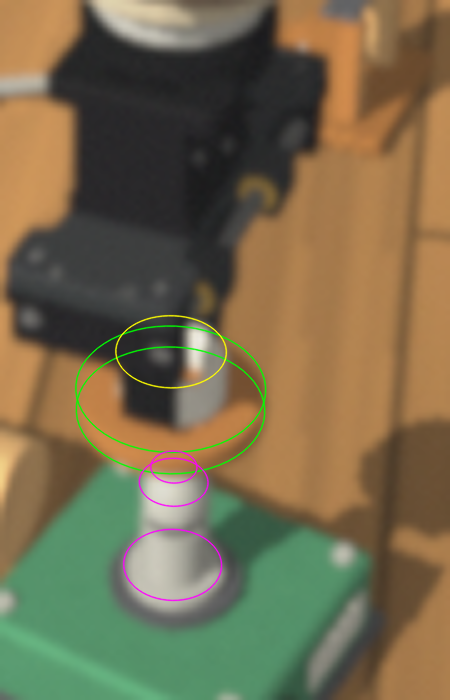

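Request:
{"method": "play_rows", "body": {
  "increments": [
    {"dx":0.1,"dy":1.0,"dz":8,"rx":0,"ry":-0.07,"rz":0},
    {"dx":0.3,"dy":1.8,"dz":18,"rx":0,"ry":-0.07,"rz":0},
    {"dx":0.3,"dy":1.8,"dz":28,"rx":0,"ry":-0.07,"rz":0},
    {"dx":0.3,"dy":1.8,"dz":32,"rx":0,"ry":-0.07,"rz":0},
    {"dx":0.3,"dy":1.8,"dz":32,"rx":0,"ry":-0.07,"rz":0},
    {"dx":0.3,"dy":1.8,"dz":32,"rx":0,"ry":-0.07,"rz":0}
  ]
}}

```text
t: 6.02
eef_pos: [537.3, 249.9, 328.2]
tcp_rot: [3.141, 0.001, -0.238]
ft_force: [0.1, 0.6, -2.1]
opening: 0.469
```

```bash
python3 sw.py s6
```

```text
t 6.02 pos [537.34 249.89 328.18] [ 3.1415e+00  7.0000e-04 -2.3830e-01] F [ 0.1  0.6 -2.1] op 0.469
inc [ -0.4  -0.2 -16.8] rot [ 0.001  0.006 -0.003]
```

View pics/s6.png

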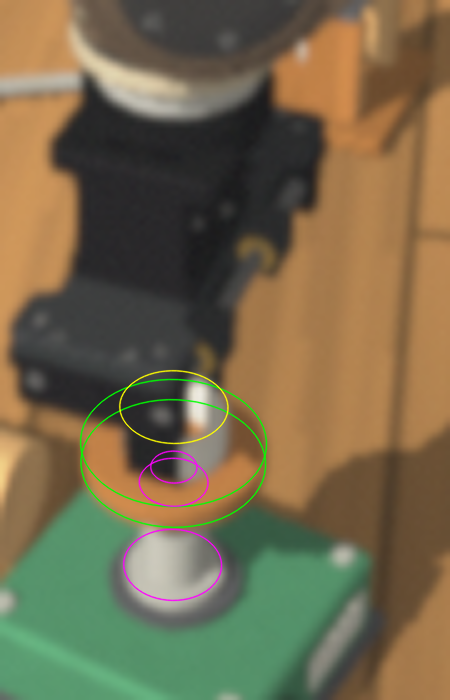

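The held wheel now matches its prediction to within about half a pixel and is centred over the stub. Lowering it gently.

Request:
{"method": "play_rows", "body": {
  "increments": [
    {"dx":-0.2,"dy":0,"dz":4,"rx":0,"ry":0,"rz":0},
    {"dx":-0.4,"dy":-0.2,"dz":8,"rx":0,"ry":0,"rz":0},
    {"dx":-0.4,"dy":-0.2,"dz":12,"rx":0,"ry":0,"rz":0},
    {"dx":-0.4,"dy":-0.2,"dz":16,"rx":0,"ry":0,"rz":0},
    {"dx":-0.4,"dy":-0.2,"dz":20,"rx":0,"ry":0,"rz":0},
    {"dx":-0.4,"dy":-0.2,"dz":20,"rx":0,"ry":0,"rz":0}
  ]
}}

```text
t: 6.57
eef_pos: [536.9, 250.3, 307.6]
tcp_rot: [3.141, 0.001, -0.238]
ft_force: [-0.6, -0.0, -2.4]
opening: 0.47
```

```bash
python3 sw.py s7
```

```text
t 6.57 pos [536.88 250.26 307.64] [ 3.1412e+00  1.2000e-03 -2.3820e-01] F [-0.6 -0.  -2.4] op 0.47
inc [  0.1   0.  -37.4] rot [ 0.004  0.011 -0.001]
```

Request:
{"method": "play_rows", "body": {
  "increments": [
    {"dx":0,"dy":0,"dz":4,"rx":0,"ry":0,"rz":0},
    {"dx":0,"dy":0,"dz":9,"rx":0,"ry":0,"rz":0},
    {"dx":0,"dy":0,"dz":14,"rx":0,"ry":0,"rz":0},
    {"dx":0,"dy":0,"dz":19,"rx":0,"ry":0,"rz":0},
    {"dx":0,"dy":0,"dz":24,"rx":0,"ry":0,"rz":0},
    {"dx":0,"dy":0,"dz":29,"rx":0,"ry":0,"rz":0},
    {"dx":0,"dy":0,"dz":34,"rx":0,"ry":0,"rz":0},
    {"dx":0,"dy":0,"dz":34,"rx":0,"ry":0,"rz":0}
  ]
}}

```text
t: 7.28
eef_pos: [536.8, 250.2, 272.9]
tcp_rot: [3.141, 0.002, -0.238]
ft_force: [-0.2, 0.2, -1.4]
opening: 0.472
```

```bash
python3 sw.py s8
```

```text
t 7.28 pos [536.81 250.19 272.95] [ 3.1406e+00  2.1000e-03 -2.3820e-01] F [-0.2  0.2 -1.4] op 0.472
inc [  0.    0.  -72.1] rot [ 0.01   0.02  -0.002]
```

View pics/s8.png

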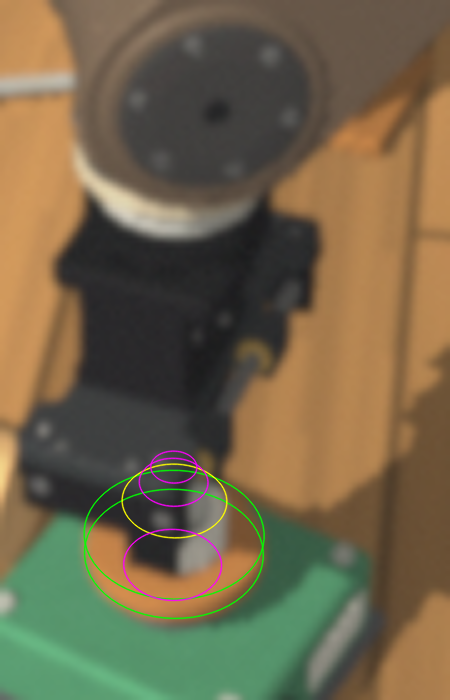

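The wheel is over the stub with no contact force. Now the last ~7 mm.

Request:
{"method": "play_rows", "body": {
  "increments": [
    {"dx":0,"dy":0,"dz":2,"rx":0,"ry":0,"rz":0},
    {"dx":0,"dy":0,"dz":4,"rx":0,"ry":0,"rz":0},
    {"dx":0,"dy":0,"dz":5.5,"rx":0,"ry":0,"rz":0},
    {"dx":0,"dy":0,"dz":7,"rx":0,"ry":0,"rz":0},
    {"dx":0,"dy":0,"dz":7,"rx":0,"ry":0,"rz":0},
    {"dx":0,"dy":0,"dz":7,"rx":0,"ry":0,"rz":0}
  ]
}}

```text
t: 7.83
eef_pos: [536.9, 250.3, 266.5]
tcp_rot: [3.141, 0.002, -0.238]
ft_force: [0.2, 0.1, -2.2]
opening: 0.469
```

Request:
{"method": "play_rows", "body": {
  "increments": [
    {"dx":0,"dy":0,"dz":0.6,"rx":0,"ry":0,"rz":0},
    {"dx":0,"dy":0,"dz":1,"rx":0,"ry":0,"rz":0},
    {"dx":0,"dy":0,"dz":1,"rx":0,"ry":0,"rz":0}
  ]
}}

```text
t: 8.08
eef_pos: [536.9, 250.3, 265.5]
tcp_rot: [3.141, 0.002, -0.238]
ft_force: [-0.4, -0.1, -2.0]
opening: 0.468
```

Request:
{"method": "play_rows", "body": {
  "fingers": 0.9,
  "increments": [
    {"dx":0,"dy":0,"dz":0,"rx":0,"ry":0,"rz":0},
    {"dx":0,"dy":0,"dz":0,"rx":0,"ry":0,"rz":0},
    {"dx":0,"dy":0,"dz":0,"rx":0,"ry":0,"rz":0},
    {"dx":0,"dy":0,"dz":0,"rx":0,"ry":0,"rz":0},
    {"dx":0,"dy":0,"dz":0,"rx":0,"ry":0,"rz":0},
    {"dx":0,"dy":0,"dz":0,"rx":0,"ry":0,"rz":0},
    {"dx":0,"dy":0,"dz":0,"rx":0,"ry":0,"rz":0},
    {"dx":0,"dy":0,"dz":0,"rx":0,"ry":0,"rz":0}
  ]
}}

```text
t: 8.75
eef_pos: [536.9, 250.3, 265.5]
tcp_rot: [3.141, 0.002, -0.238]
ft_force: [-0.1, 0.8, 0.6]
opening: 0.896
```

Request:
{"method": "play_rows", "body": {
  "increments": [
    {"dx":0,"dy":0,"dz":-5,"rx":0,"ry":0,"rz":0},
    {"dx":0,"dy":0,"dz":-20,"rx":0,"ry":0,"rz":0},
    {"dx":0,"dy":0,"dz":-45,"rx":0,"ry":0,"rz":0},
    {"dx":0,"dy":0,"dz":-70,"rx":0,"ry":0,"rz":0},
    {"dx":0,"dy":0,"dz":-95,"rx":0,"ry":0,"rz":0},
    {"dx":0,"dy":0,"dz":-115,"rx":0,"ry":0,"rz":0}
  ]
}}

```text
t: 9.25
eef_pos: [537.0, 250.3, 382.9]
tcp_rot: [-3.141, 0.0, -0.238]
ft_force: [0.8, 0.0, -0.1]
opening: 0.9
```

Run:
```python
from h import *
go(490.4,-221.3,375,-.238)
s=cam("side"); t=cam("top"); crop(t,"t9",170,200,130,130,5)
s["K"][0,2]+=1.0; s["K"][1,2]-=.7
F=(537,250.2);G=(0,255,0)
over(s,"s9",290,270,90,100,6,[(circ(F,40,60),G),(circ(F,40,72),G),(circ(F,23,92),(0,255,255)),(circ(F,10,120),(255,0,255)),(circ(F,15,111),(255,0,255))])
```

```text
t 9.25 pos [536.98 250.28 382.86] [-3.1414e+00  3.0000e-04 -2.3820e-01] F [ 0.8  0.  -0.1] op 0.9
inc [ 66.  469.3   7.8] rot [-0.001  0.003 -0.002]
```

View pics/s9.png

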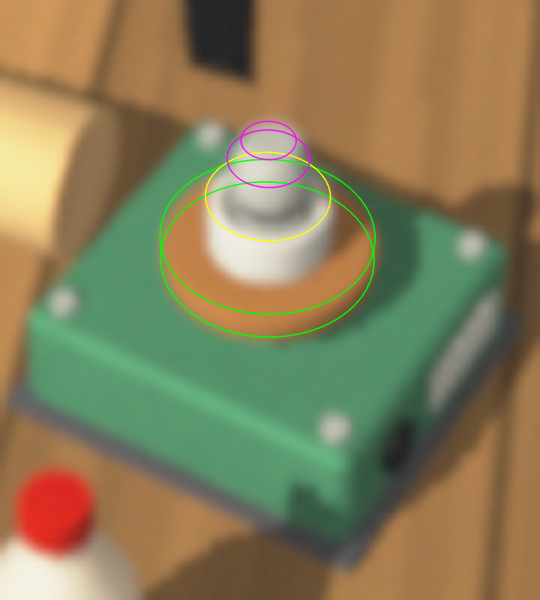

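View pics/t9.png

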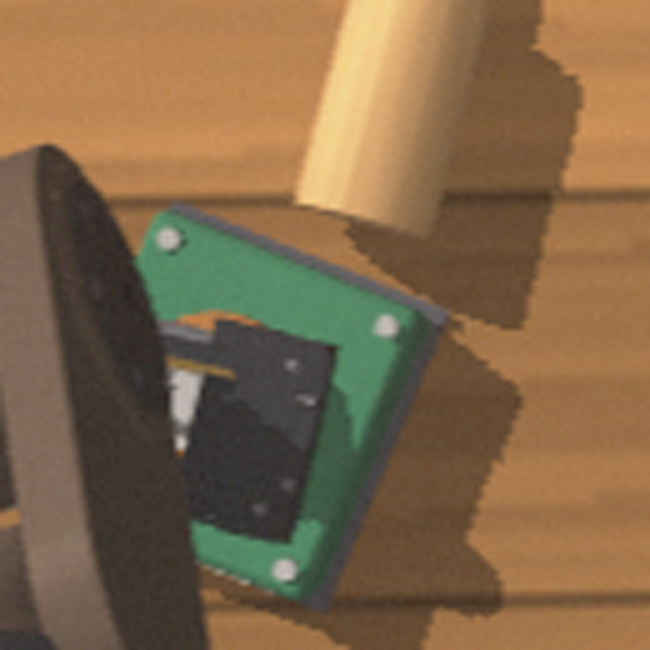

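The wheel is seated and centred on the flange: in the side view its rim coincides with the model to about half a pixel. Moving to the pliers.

Request:
{"method": "play_rows", "body": {
  "increments": [
    {"dx":3,"dy":18,"dz":0,"rx":0,"ry":0,"rz":0},
    {"dx":7,"dy":50,"dz":0,"rx":0,"ry":0,"rz":0},
    {"dx":12,"dy":85,"dz":0,"rx":0,"ry":0,"rz":0},
    {"dx":17,"dy":120,"dz":0,"rx":0,"ry":0,"rz":0},
    {"dx":22,"dy":155,"dz":0,"rx":0,"ry":0,"rz":0},
    {"dx":27,"dy":190,"dz":0,"rx":0,"ry":0,"rz":0},
    {"dx":32,"dy":225,"dz":0,"rx":0,"ry":0,"rz":0},
    {"dx":36,"dy":255,"dz":0,"rx":0,"ry":0,"rz":0}
  ]
}}

```text
t: 10.02
eef_pos: [511.4, -7.9, 383.2]
tcp_rot: [-3.139, -0.003, -0.238]
ft_force: [0.7, -0.1, 1.5]
opening: 0.899
```

```bash
python3 -c "
from h import *
go(490.4,-221.3,375,-.238)
t=cam('top'); crop(t,'t10',170,230,100,100,6); crop(t,'t10b',385,250,90,80,8)
t['image'][:]=t['image']
F=(537,250.2);G=(0,255,0)
over(t,'t10',170,230,100,100,6,[(circ(F,40,72),G),(circ(F,23,92),(0,255,255)),(circ(F,10,120),(255,0,255))])"
```

```text
t 10.02 pos [511.41  -7.86 383.18] [-3.1393e+00 -2.7000e-03 -2.3840e-01] F [ 0.7 -0.1  1.5] op 0.899
inc [ 30.  212.4   7.8] rot [-0.022 -0.025 -0.004]
```

View pics/t10.png

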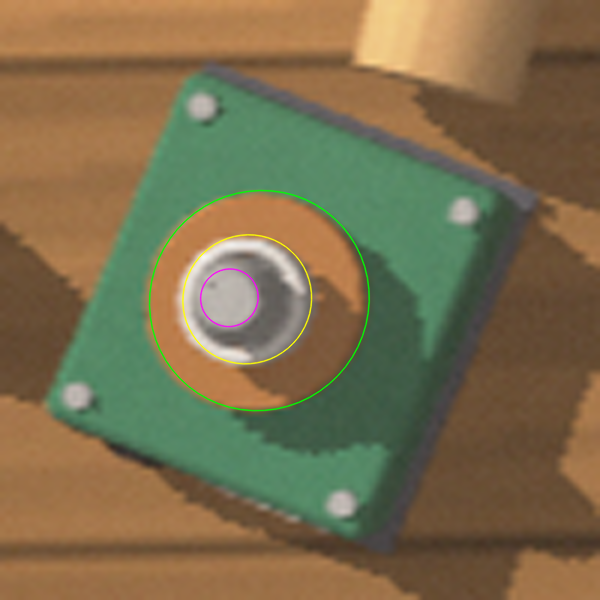

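The wheel is about 1.5 mm off axis, well within 5 mm. On to the pliers.

Request:
{"method": "play_rows", "body": {
  "fingers": 0.9,
  "increments": [
    {"dx":4,"dy":30,"dz":0,"rx":0,"ry":0,"rz":0},
    {"dx":9,"dy":62,"dz":0,"rx":0,"ry":0,"rz":0},
    {"dx":14,"dy":96,"dz":0,"rx":0,"ry":0,"rz":0},
    {"dx":19,"dy":130,"dz":0,"rx":0,"ry":0,"rz":0},
    {"dx":24,"dy":164,"dz":0,"rx":0,"ry":0,"rz":0},
    {"dx":28,"dy":195,"dz":0,"rx":0,"ry":0,"rz":0},
    {"dx":30,"dy":212,"dz":3,"rx":0,"ry":0,"rz":0},
    {"dx":30,"dy":212,"dz":8,"rx":0,"ry":0,"rz":0}
  ]
}}

```text
t: 10.73
eef_pos: [489.6, -227.0, 374.3]
tcp_rot: [-3.141, -0.003, -0.243]
ft_force: [-0.4, 0.3, 1.0]
opening: 0.897
```

Request:
{"method": "play_rows", "body": {
  "increments": [
    {"dx":0,"dy":0,"dz":0,"rx":0,"ry":0,"rz":0},
    {"dx":0,"dy":0,"dz":0,"rx":0,"ry":0,"rz":0},
    {"dx":0,"dy":0,"dz":0,"rx":0,"ry":0,"rz":0}
  ]
}}

```text
t: 10.98
eef_pos: [489.7, -226.2, 374.2]
tcp_rot: [-3.14, -0.002, -0.242]
ft_force: [0.1, 0.2, 0.2]
opening: 0.901
```

```bash
python3 -c "
from h import *
go(490.3,-220.9,295.3,-.238)
s=cam('side'); crop(s,'s11',320,100,100,130,5)"
```

```text
t 10.98 pos [ 489.75 -226.19  374.17] [-3.1405e+00 -2.3000e-03 -2.4230e-01] F [0.1 0.2 0.2] op 0.901
inc [-0.9 -5.2 78.9] rot [-0.011 -0.022 -0.041]
```

View pics/s11.png

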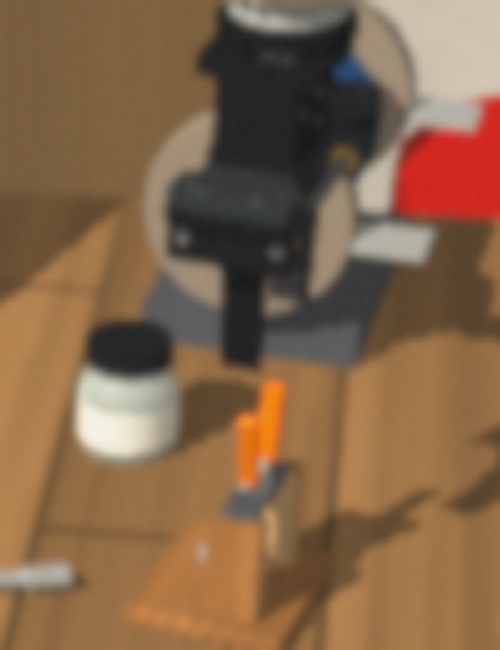

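Pliers untouched; the gripper is above them. Correct y by -5.2 and descend.

Request:
{"method": "play_rows", "body": {
  "increments": [
    {"dx":-0.5,"dy":-3,"dz":0,"rx":0,"ry":-0.02,"rz":-0.04},
    {"dx":-0.9,"dy":-5.2,"dz":5,"rx":0,"ry":-0.02,"rz":-0.04},
    {"dx":-0.9,"dy":-5.2,"dz":12,"rx":0,"ry":-0.02,"rz":-0.04},
    {"dx":-0.9,"dy":-5.2,"dz":22,"rx":0,"ry":-0.02,"rz":-0.04},
    {"dx":-0.9,"dy":-5.2,"dz":22,"rx":0,"ry":-0.02,"rz":-0.04},
    {"dx":-0.9,"dy":-5.2,"dz":22,"rx":0,"ry":-0.02,"rz":-0.04}
  ]
}}

```text
t: 11.53
eef_pos: [490.2, -220.8, 351.5]
tcp_rot: [-3.14, 0.001, -0.238]
ft_force: [0.8, 0.4, -0.4]
opening: 0.895
```

```bash
python3 -c "
from h import *
go(490.3,-220.9,295.3,-.238)"
```

```text
t 11.53 pos [ 490.22 -220.78  351.48] [-3.1401e+00  1.0000e-03 -2.3770e-01] F [ 0.8  0.4 -0.4] op 0.895
inc [ 0.2  0.2 56.2] rot [-0.014  0.01   0.003]
```

Request:
{"method": "play_rows", "body": {
  "increments": [
    {"dx":0,"dy":0,"dz":8,"rx":0,"ry":0,"rz":0},
    {"dx":0.2,"dy":0.2,"dz":18,"rx":0,"ry":0,"rz":0},
    {"dx":0.2,"dy":0.2,"dz":28,"rx":0,"ry":0,"rz":0},
    {"dx":0.2,"dy":0.2,"dz":38,"rx":0,"ry":0,"rz":0},
    {"dx":0.2,"dy":0.2,"dz":48,"rx":0,"ry":0,"rz":0},
    {"dx":0.2,"dy":0.2,"dz":56,"rx":0,"ry":0,"rz":0},
    {"dx":0.2,"dy":0.2,"dz":56,"rx":0,"ry":0,"rz":0},
    {"dx":0.2,"dy":0.2,"dz":56,"rx":0,"ry":0,"rz":0}
  ]
}}

```text
t: 12.2
eef_pos: [490.4, -221.0, 295.0]
tcp_rot: [-3.14, 0.002, -0.238]
ft_force: [-0.3, -0.1, -0.2]
opening: 0.897
```

```bash
python3 -c "
from h import *
go(490.3,-220.9,295.3,-.238)
s=cam('side'); crop(s,'s12',330,130,70,100,6)"
```

```text
t 12.2 pos [ 490.4  -220.97  294.97] [-3.1398e+00  2.0000e-03 -2.3770e-01] F [-0.3 -0.1 -0.2] op 0.897
inc [-0.1 -0.  -0.3] rot [-0.017  0.019  0.003]
```

View pics/s12.png

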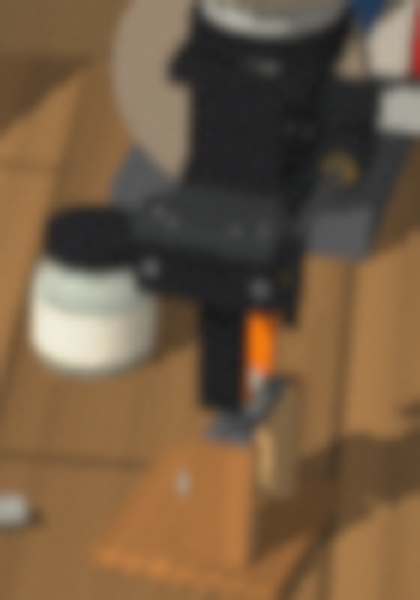

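The near finger is in front of the near handle and everything is clear. Squeezing now.

Request:
{"method": "play_rows", "body": {
  "fingers": 0.1,
  "increments": [
    {"dx":0,"dy":0,"dz":0,"rx":0,"ry":0,"rz":0},
    {"dx":0,"dy":0,"dz":0,"rx":0,"ry":0,"rz":0},
    {"dx":0,"dy":0,"dz":0,"rx":0,"ry":0,"rz":0},
    {"dx":0,"dy":0,"dz":0,"rx":0,"ry":0,"rz":0},
    {"dx":0,"dy":0,"dz":0,"rx":0,"ry":0,"rz":0},
    {"dx":0,"dy":0,"dz":0,"rx":0,"ry":0,"rz":0},
    {"dx":0,"dy":0,"dz":0,"rx":0,"ry":0,"rz":0},
    {"dx":0,"dy":0,"dz":0,"rx":0,"ry":0,"rz":0}
  ]
}}

```text
t: 12.92
eef_pos: [490.7, -221.4, 296.3]
tcp_rot: [-3.141, -0.001, -0.238]
ft_force: [-0.9, -3.2, 10.0]
opening: 0.397
```

Request:
{"method": "play_rows", "body": {
  "increments": [
    {"dx":0,"dy":0,"dz":0,"rx":0,"ry":0,"rz":0},
    {"dx":0,"dy":0,"dz":0,"rx":0,"ry":0,"rz":0},
    {"dx":0,"dy":0,"dz":0,"rx":0,"ry":0,"rz":0},
    {"dx":0,"dy":0,"dz":0,"rx":0,"ry":0,"rz":0},
    {"dx":0,"dy":0,"dz":0,"rx":0,"ry":0,"rz":0},
    {"dx":0,"dy":0,"dz":0,"rx":0,"ry":0,"rz":0}
  ]
}}

```text
t: 13.42
eef_pos: [490.7, -221.5, 297.3]
tcp_rot: [-3.141, -0.002, -0.238]
ft_force: [-1.6, -0.5, 11.1]
opening: 0.308
```

```bash
python3 -c "
from h import *
go(490.3,-220.9,395,-.238)
s=cam('side'); crop(s,'s13',330,130,70,100,6)"
```

```text
t 13.42 pos [ 490.74 -221.49  297.26] [-3.1415e+00 -2.3000e-03 -2.3810e-01] F [-1.6 -0.5 11.1] op 0.308
inc [ -0.3  -0.5 -97.7] rot [-0.001 -0.022 -0.001]
```

View pics/s13.png

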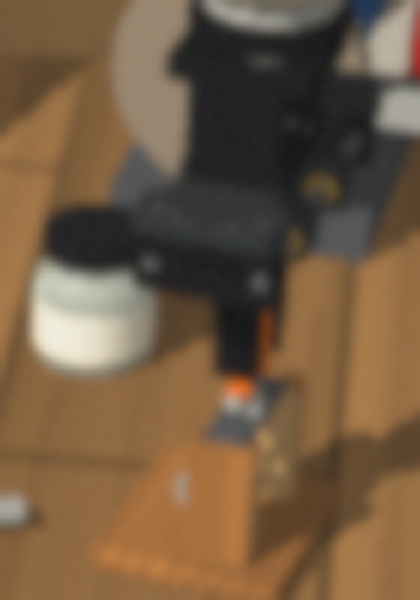

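Fully squeezed: the opening is 29 mm, which matches the stop. Lifting straight up.

Request:
{"method": "play_rows", "body": {
  "increments": [
    {"dx":0,"dy":0,"dz":-4,"rx":0,"ry":0,"rz":0},
    {"dx":0,"dy":0,"dz":-12,"rx":0,"ry":0,"rz":0},
    {"dx":0,"dy":0,"dz":-22,"rx":0,"ry":0,"rz":0},
    {"dx":0,"dy":0,"dz":-36,"rx":0,"ry":0,"rz":0},
    {"dx":0,"dy":0,"dz":-54,"rx":0,"ry":0,"rz":0},
    {"dx":0,"dy":0,"dz":-72,"rx":0,"ry":0,"rz":0},
    {"dx":0,"dy":0,"dz":-92,"rx":0,"ry":0,"rz":0},
    {"dx":0,"dy":0,"dz":-110,"rx":0,"ry":0,"rz":0}
  ]
}}

```text
t: 14.13
eef_pos: [490.3, -221.3, 409.1]
tcp_rot: [3.142, -0.003, -0.238]
ft_force: [0.1, 0.3, -1.1]
opening: 0.308
```

Request:
{"method": "play_rows", "body": {
  "increments": [
    {"dx":0,"dy":0,"dz":-2,"rx":0,"ry":0,"rz":0},
    {"dx":0,"dy":0,"dz":-2,"rx":0,"ry":0,"rz":0},
    {"dx":0,"dy":0,"dz":-2,"rx":0,"ry":0,"rz":0},
    {"dx":0,"dy":0,"dz":-2,"rx":0,"ry":0,"rz":0}
  ]
}}

```text
t: 14.47
eef_pos: [490.2, -221.2, 410.1]
tcp_rot: [-3.141, -0.001, -0.238]
ft_force: [-0.3, 0.4, -1.4]
opening: 0.306
```

```bash
cat > sp.py <<'E'
from h import *
import sys
st=env.state(); p=st["eef_pos"]; R=Ro.from_euler('xyz',st["tcp_rot"])
# pliers: x = -tool x ; grip at 171.3 + dz ; ring 12.2 along +tool x, 95 below
dz=float(sys.argv[2]); X=R.apply([1,0,0]);Y=R.apply([0,1,0]);Z=R.apply([0,0,1])
g=p+(171.3+dz)*Z; pv=g+45*Z; r=g+95*Z+12.2*X
print("ring pred",r.round(1))
def rect(c,a,b): return np.array([c+X*i*a+Y*j*b for i,j in((1,1),(1,-1),(-1,-1),(-1,1),(1,1))])
def rc(rad,z): a=np.linspace(0,6.28,60)[:,None]; return r+rad*(np.cos(a)*X+np.sin(a)*Y)+z*Z
L=[(rect(pv-3*Z,11,34),(0,255,0)),(rect(pv+3*Z,11,34),(0,255,0)),(rc(17.25,-1.5),(255,0,255)),(rc(21.25,-1.5),(255,0,255)),(rect(g+30*Z,6.5,15),(255,255,0))]
s=cam("side"); s["K"][0,2]+=1; s["K"][1,2]-=.7
q=proj(s,r)[0]; w,h=int(sys.argv[3]),int(sys.argv[4])
over(s,sys.argv[1],int(q[0]-w/2),int(q[1]-h*.6),w,h,8,L+[(circ((537,250.2),10,120),(0,255,255)),(circ((537,250.2),15,111),(0,255,255)),(circ((537,250.2),13,97.5),(0,255,255))])
E
python3 sp.py s14 0 70 75; python3 -c "
from h import *
go(490.3,-220.9,415,-.238)
t=cam('top');crop(t,'t14',380,240,90,90,6)"
```

```text
ring pred [ 502.3 -224.   143.8]
t 14.52 pos [ 490.24 -221.23  410.04] [-3.141e+00 -9.000e-04 -2.380e-01] F [ 0.   0.  -1.8] op 0.301
inc [-0.  -0.3 -5. ] rot [-0.006 -0.009  0.   ]
```

View pics/s14.png

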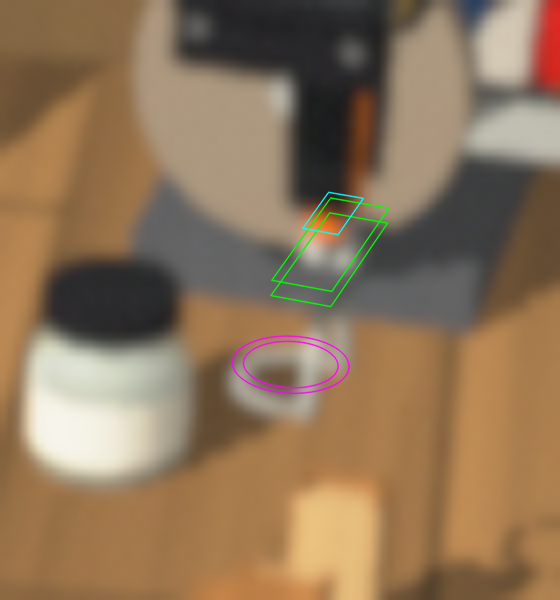

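View pics/t14.png

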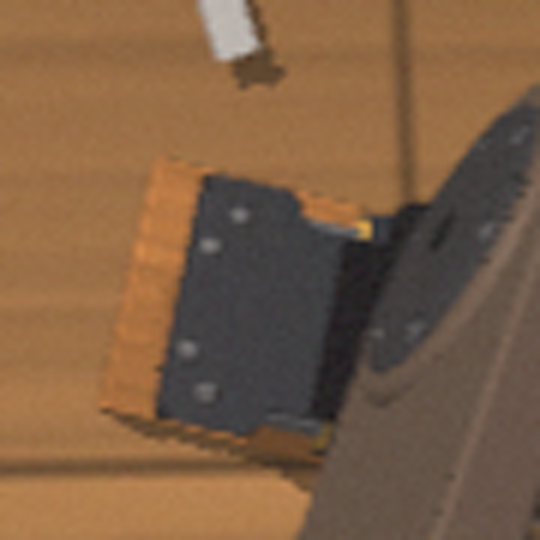

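The pliers are out and held. The ring looks lower than predicted by about 3 px, roughly 6 to 8 mm, so I'll re-measure nearer the stub against a clean background. Carrying them over.

Request:
{"method": "play_rows", "body": {
  "increments": [
    {"dx":-1,"dy":-8,"dz":-3,"rx":0,"ry":0,"rz":0},
    {"dx":-4,"dy":-26,"dz":-6,"rx":0,"ry":0,"rz":0},
    {"dx":-8,"dy":-52,"dz":-8,"rx":0,"ry":0,"rz":0},
    {"dx":-12,"dy":-80,"dz":-10,"rx":0,"ry":0,"rz":0},
    {"dx":-17,"dy":-110,"dz":-10,"rx":0,"ry":0,"rz":0},
    {"dx":-22,"dy":-140,"dz":-10,"rx":0,"ry":0,"rz":0},
    {"dx":-26,"dy":-170,"dz":-10,"rx":0,"ry":0,"rz":0},
    {"dx":-30,"dy":-200,"dz":-10,"rx":0,"ry":0,"rz":0}
  ]
}}

```text
t: 15.23
eef_pos: [508.0, -17.9, 420.0]
tcp_rot: [-3.141, -0.0, -0.238]
ft_force: [0.1, -0.1, -2.6]
opening: 0.31
```

Request:
{"method": "play_rows", "body": {
  "increments": [
    {"dx":-4,"dy":-28,"dz":0,"rx":0,"ry":0,"rz":0},
    {"dx":-8,"dy":-54,"dz":0,"rx":0,"ry":0,"rz":0},
    {"dx":-12,"dy":-80,"dz":0,"rx":0,"ry":0,"rz":0},
    {"dx":-16,"dy":-106,"dz":0,"rx":0,"ry":0,"rz":0},
    {"dx":-20,"dy":-132,"dz":0,"rx":0,"ry":0,"rz":0},
    {"dx":-24,"dy":-156,"dz":0,"rx":0,"ry":0,"rz":0},
    {"dx":-27,"dy":-176,"dz":0,"rx":0,"ry":0,"rz":0},
    {"dx":-29,"dy":-188,"dz":0,"rx":0,"ry":0,"rz":0}
  ]
}}

```text
t: 15.9
eef_pos: [523.9, 173.9, 419.8]
tcp_rot: [-3.141, 0.0, -0.237]
ft_force: [-0.1, 0.2, -2.3]
opening: 0.304
```

Request:
{"method": "play_rows", "body": {
  "increments": [
    {"dx":0,"dy":0,"dz":0,"rx":0,"ry":0,"rz":0},
    {"dx":0,"dy":0,"dz":0,"rx":0,"ry":0,"rz":0},
    {"dx":0,"dy":0,"dz":0,"rx":0,"ry":0,"rz":0},
    {"dx":0,"dy":0,"dz":0,"rx":0,"ry":0,"rz":0}
  ]
}}

```text
t: 16.23
eef_pos: [523.9, 173.0, 419.8]
tcp_rot: [-3.141, 0.0, -0.238]
ft_force: [-0.2, 0.8, -2.3]
opening: 0.303
```

```bash
python3 sp.py s15 2 75 75; python3 -c "
from h import *
go(525.1,253.1,420,-.238)
s=cam('side'); crop(s,'s15b',280,130,130,120,6)"
```

```text
ring pred [535.7 170.2 151.5]
t 16.28 pos [523.95 172.94 419.81] [-3.1411e+00  3.0000e-04 -2.3780e-01] F [ 0.5 -0.  -1.9] op 0.305
inc [-17.8 -78.2  -0.1] rot [-0.004  0.003  0.001]
```

View pics/s15.png

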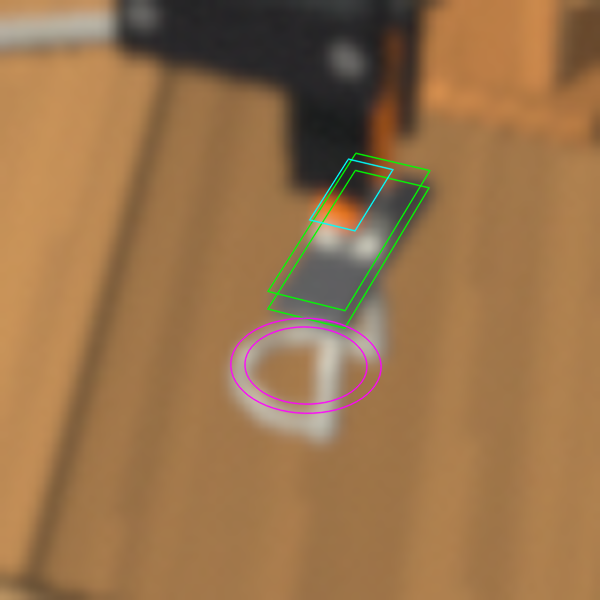

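View pics/s15b.png

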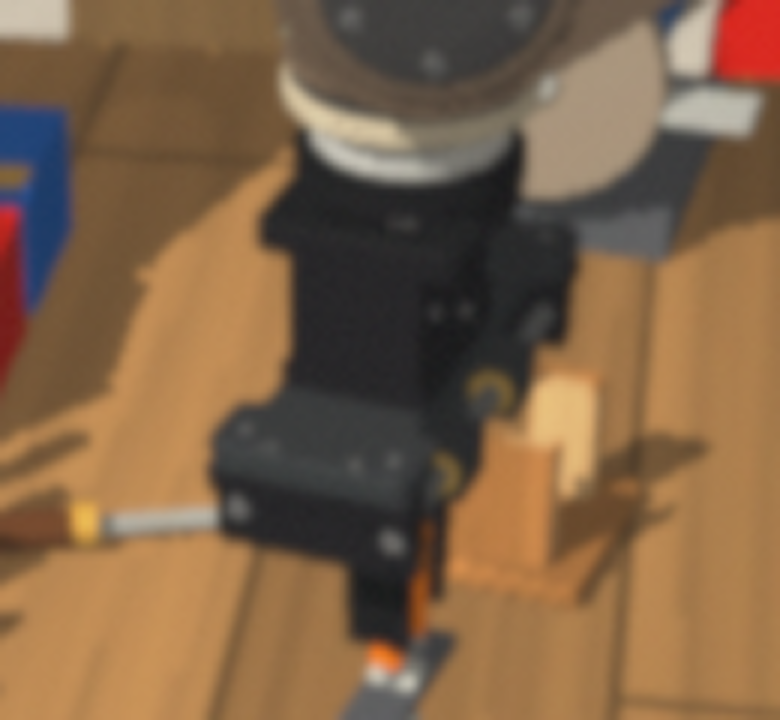

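This view is clear. The plate and ring both sit about 6 mm lower than the model, and laterally they match. I'll try dz = 8.

```bash
python3 sp.py s16 8 75 75
```

```text
ring pred [535.8 170.3 145.5]
```

View pics/s16.png

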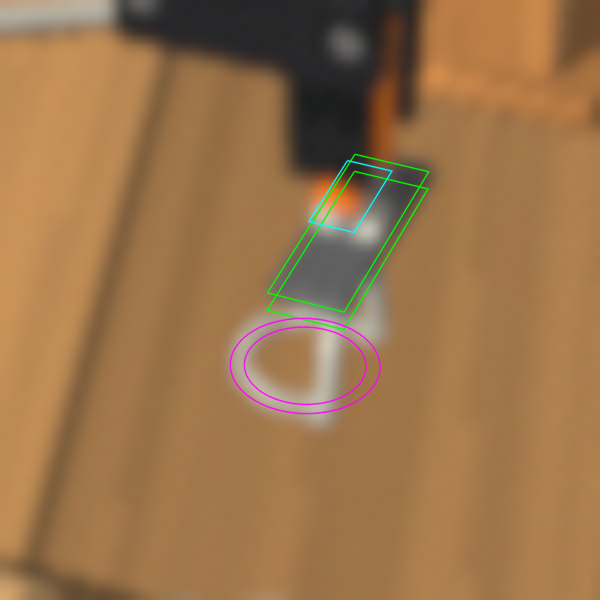

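With dz ≈ 8 the overlay matches. Next I move above the stub, aiming the ring about 1.2 mm to -y because the placed wheel landed about 1.5 mm to +y.

```bash
python3 -c "
from h import *
go(525.1,251.9,420,-.238)"
```

```text
t 16.38 pos [523.98 173.1  419.87] [-3.141e+00  3.000e-04 -2.378e-01] F [-0.5  0.2 -1.8] op 0.308
inc [-17.5 -76.8  -0.1] rot [-0.005  0.002  0.002]
```

Request:
{"method": "play_rows", "body": {
  "increments": [
    {"dx":-2,"dy":-8,"dz":0,"rx":0,"ry":0,"rz":0},
    {"dx":-5,"dy":-22,"dz":0,"rx":0,"ry":0,"rz":0},
    {"dx":-9,"dy":-38,"dz":0,"rx":0,"ry":0,"rz":0},
    {"dx":-12,"dy":-54,"dz":0,"rx":0,"ry":0,"rz":0},
    {"dx":-15,"dy":-68,"dz":0,"rx":0,"ry":0,"rz":0},
    {"dx":-17.5,"dy":-77,"dz":0,"rx":0,"ry":0,"rz":0},
    {"dx":-17.5,"dy":-77,"dz":0,"rx":0,"ry":0,"rz":0},
    {"dx":-17.5,"dy":-77,"dz":0,"rx":0,"ry":0,"rz":0}
  ]
}}

```text
t: 17.05
eef_pos: [525.0, 252.3, 419.8]
tcp_rot: [-3.141, 0.0, -0.237]
ft_force: [0.1, 0.0, -1.9]
opening: 0.309
```

```bash
python3 sp.py s17 8 75 75;python3 -c "
from h import *
go(525.1,251.9,405,-.238)"
```

```text
ring pred [536.7 249.5 145.5]
t 17.1 pos [525.04 251.87 419.82] [-3.1414e+00  4.0000e-04 -2.3750e-01] F [-0.   0.3 -1.1] op 0.304
inc [ 0.1 -0.  14.8] rot [-0.002  0.004  0.005]
```

View pics/s17.png

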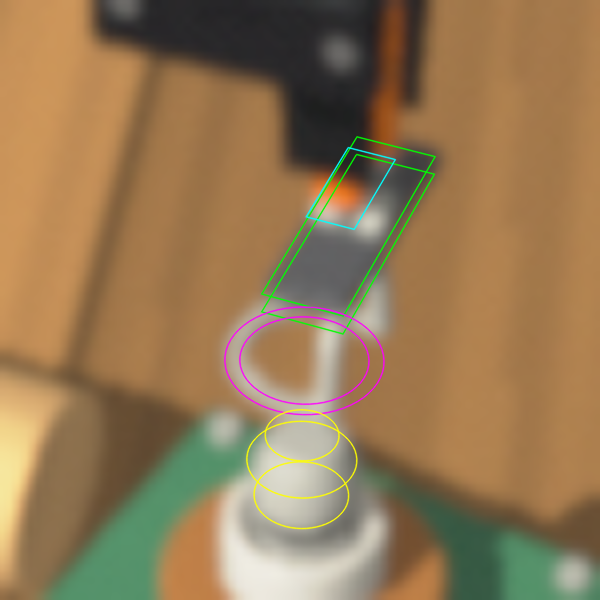

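The alignment over the stub looks good: ring left edge 225 against 224 predicted, and the stub is centred. Lowering slowly over the tapered end while watching the force.

Request:
{"method": "play_rows", "body": {
  "increments": [
    {"dx":0,"dy":0,"dz":4,"rx":0,"ry":0,"rz":0},
    {"dx":0,"dy":0,"dz":9,"rx":0,"ry":0,"rz":0},
    {"dx":0,"dy":0,"dz":14,"rx":0,"ry":0,"rz":0},
    {"dx":0,"dy":0,"dz":18,"rx":0,"ry":0,"rz":0},
    {"dx":0,"dy":0,"dz":21,"rx":0,"ry":0,"rz":0},
    {"dx":0,"dy":0,"dz":21,"rx":0,"ry":0,"rz":0},
    {"dx":0,"dy":0,"dz":21,"rx":0,"ry":0,"rz":0}
  ]
}}

```text
t: 17.68
eef_pos: [525.1, 251.8, 398.6]
tcp_rot: [-3.142, 0.001, -0.238]
ft_force: [0.2, 0.5, -1.8]
opening: 0.306
```

```bash
python3 sp.py s18 8 75 75;python3 -c "
from h import *
go(525.1,251.9,390,-.238)"
```

```text
ring pred [536.8 249.  124.3]
t 17.73 pos [525.08 251.87 398.84] [-3.1414e+00  4.0000e-04 -2.3750e-01] F [-0.1 -0.4 -1.5] op 0.308
inc [ 0.  -0.   8.8] rot [-0.002  0.004  0.005]
```

View pics/s18.png

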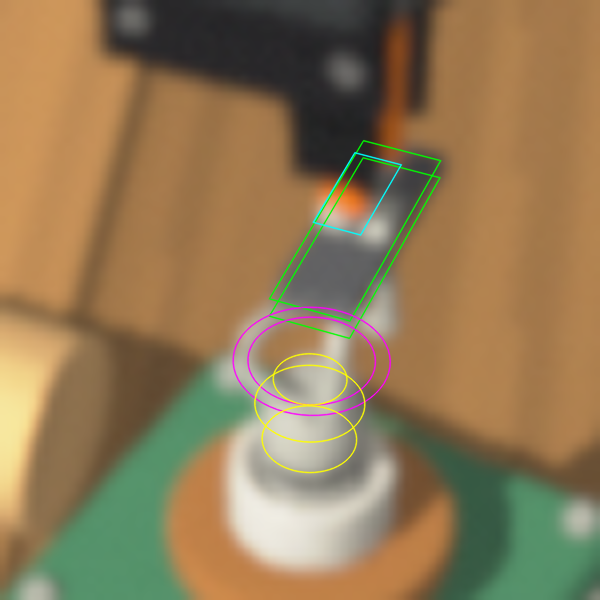

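Request:
{"method": "play_rows", "body": {
  "increments": [
    {"dx":0,"dy":0,"dz":2,"rx":0,"ry":0,"rz":0},
    {"dx":0,"dy":0,"dz":4,"rx":0,"ry":0,"rz":0},
    {"dx":0,"dy":0,"dz":6,"rx":0,"ry":0,"rz":0},
    {"dx":0,"dy":0,"dz":8,"rx":0,"ry":0,"rz":0},
    {"dx":0,"dy":0,"dz":10,"rx":0,"ry":0,"rz":0},
    {"dx":0,"dy":0,"dz":10,"rx":0,"ry":0,"rz":0}
  ]
}}

```text
t: 18.23
eef_pos: [525.1, 251.9, 388.4]
tcp_rot: [3.141, 0.001, -0.238]
ft_force: [0.6, 0.5, -2.2]
opening: 0.308
```

```bash
python3 sp.py s19 8 75 75;python3 -c "
from h import *
go(525.1,251.9,390,-.238)"
```

```text
ring pred [536.7 249.  114.1]
t 18.28 pos [525.09 251.84 388.59] [ 3.1416e+00  8.0000e-04 -2.3760e-01] F [-0.4 -0.1 -1.9] op 0.307
inc [-0.  -0.1 -1.4] rot [0.    0.007 0.004]
```

View pics/s19.png

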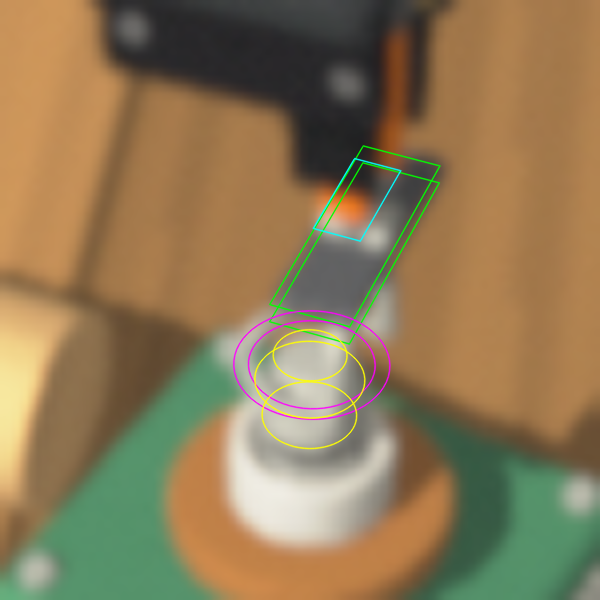

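No contact so far. Continuing.

Request:
{"method": "play_rows", "body": {
  "increments": [
    {"dx":0,"dy":0,"dz":1.5,"rx":0,"ry":0,"rz":0},
    {"dx":0,"dy":0,"dz":3,"rx":0,"ry":0,"rz":0},
    {"dx":0,"dy":0,"dz":4.5,"rx":0,"ry":0,"rz":0},
    {"dx":0,"dy":0,"dz":6,"rx":0,"ry":0,"rz":0},
    {"dx":0,"dy":0,"dz":7.5,"rx":0,"ry":0,"rz":0},
    {"dx":0,"dy":0,"dz":9,"rx":0,"ry":0,"rz":0},
    {"dx":0,"dy":0,"dz":10,"rx":0,"ry":0,"rz":0},
    {"dx":0,"dy":0,"dz":10,"rx":0,"ry":0,"rz":0}
  ]
}}

```text
t: 18.95
eef_pos: [525.1, 251.9, 378.3]
tcp_rot: [3.141, 0.001, -0.238]
ft_force: [-0.0, -0.4, -2.6]
opening: 0.308
```

```bash
python3 sp.py s20 8 75 75;python3 -c "
from h import *
go(525.1,251.9,370,-.238)"
```

```text
ring pred [536.6 249.  104. ]
t 19.0 pos [525.1  251.85 378.5 ] [ 3.1415e+00  8.0000e-04 -2.3760e-01] F [-0.5 -0.1 -1.6] op 0.304
inc [-0.  -0.1  8.5] rot [0.001 0.008 0.004]
```

View pics/s20.png

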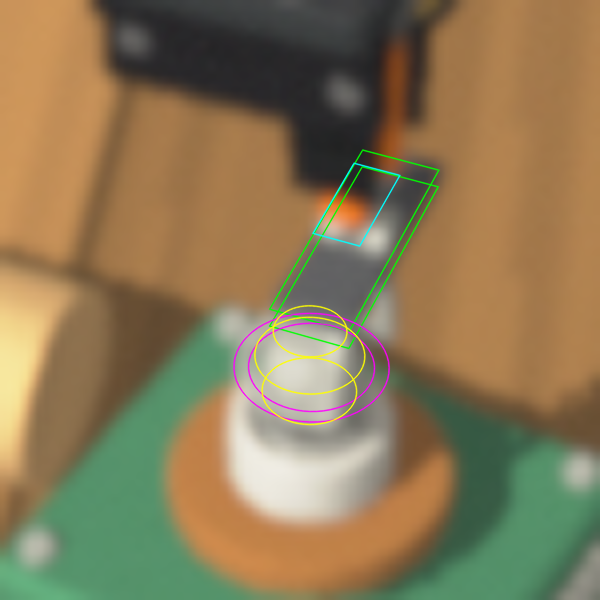

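Request:
{"method": "play_rows", "body": {
  "increments": [
    {"dx":0,"dy":0,"dz":1.5,"rx":0,"ry":0,"rz":0},
    {"dx":0,"dy":0,"dz":3,"rx":0,"ry":0,"rz":0},
    {"dx":0,"dy":0,"dz":4.5,"rx":0,"ry":0,"rz":0},
    {"dx":0,"dy":0,"dz":6,"rx":0,"ry":0,"rz":0},
    {"dx":0,"dy":0,"dz":7,"rx":0,"ry":0,"rz":0},
    {"dx":0,"dy":0,"dz":7,"rx":0,"ry":0,"rz":0}
  ]
}}

```text
t: 19.5
eef_pos: [525.1, 251.9, 371.2]
tcp_rot: [3.141, 0.001, -0.238]
ft_force: [0.6, -0.1, -1.8]
opening: 0.308
```

```bash
python3 sp.py s21 8 50 50;python3 -c "
from h import *
go(525.1,251.9,370,-.238); cv2.imwrite('pics/a.png',0*cam('side')['image'][:9])
s=cam('side'); crop(s,'s21b',310,290,50,50,12)"
```

```text
ring pred [536.6 249.   96.9]
t 19.55 pos [525.09 251.88 371.34] [ 3.1414e+00  1.1000e-03 -2.3750e-01] F [ 0.5  0.  -2.2] op 0.307
inc [ 0.  -0.   1.3] rot [0.002 0.011 0.005]
```

View pics/s21b.png

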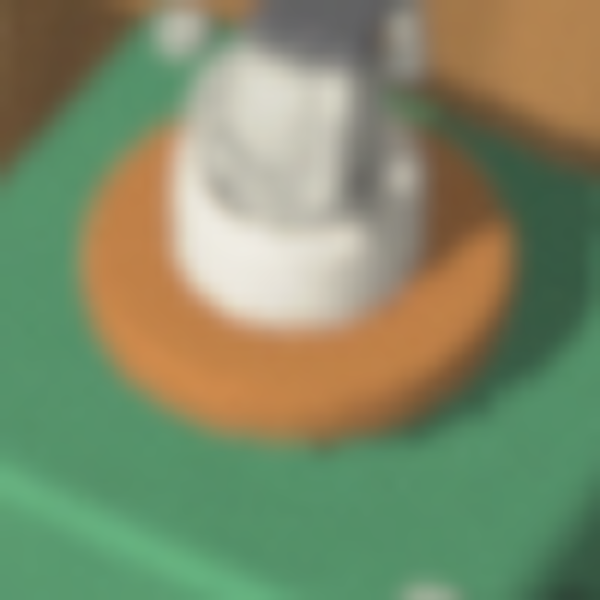

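The ring now sits just above the hub rim, near (290,215) in the crop. Stepping down 1 mm at a time to find the hub contact as a height datum.

Request:
{"method": "play_rows", "body": {
  "increments": [
    {"dx":0,"dy":0,"dz":1,"rx":0,"ry":0,"rz":0},
    {"dx":0,"dy":0,"dz":1.5,"rx":0,"ry":0,"rz":0},
    {"dx":0,"dy":0,"dz":1.5,"rx":0,"ry":0,"rz":0},
    {"dx":0,"dy":0,"dz":1.5,"rx":0,"ry":0,"rz":0}
  ]
}}

```text
t: 19.98
eef_pos: [525.1, 251.9, 370.0]
tcp_rot: [3.141, 0.001, -0.238]
ft_force: [0.1, 0.9, -1.9]
opening: 0.303
```

Request:
{"method": "play_rows", "body": {
  "increments": [
    {"dx":0,"dy":0,"dz":1,"rx":0,"ry":0,"rz":0},
    {"dx":0,"dy":0,"dz":1,"rx":0,"ry":0,"rz":0},
    {"dx":0,"dy":0,"dz":1,"rx":0,"ry":0,"rz":0}
  ]
}}

```text
t: 20.23
eef_pos: [525.1, 251.9, 368.9]
tcp_rot: [3.141, 0.001, -0.238]
ft_force: [-0.2, 0.2, -2.2]
opening: 0.303
```

Request:
{"method": "play_rows", "body": {
  "increments": [
    {"dx":0,"dy":0,"dz":1,"rx":0,"ry":0,"rz":0},
    {"dx":0,"dy":0,"dz":1,"rx":0,"ry":0,"rz":0},
    {"dx":0,"dy":0,"dz":1,"rx":0,"ry":0,"rz":0}
  ]
}}

```text
t: 20.48
eef_pos: [525.1, 251.9, 367.9]
tcp_rot: [3.141, 0.001, -0.238]
ft_force: [-0.4, -0.4, -1.4]
opening: 0.305
```

Request:
{"method": "play_rows", "body": {
  "increments": [
    {"dx":0,"dy":0,"dz":0.8,"rx":0,"ry":0,"rz":0},
    {"dx":0,"dy":0,"dz":0.8,"rx":0,"ry":0,"rz":0},
    {"dx":0,"dy":0,"dz":0.8,"rx":0,"ry":0,"rz":0}
  ]
}}

```text
t: 20.73
eef_pos: [525.1, 251.9, 367.0]
tcp_rot: [3.141, 0.001, -0.238]
ft_force: [0.4, 0.9, -1.6]
opening: 0.304
```

Request:
{"method": "play_rows", "body": {
  "increments": [
    {"dx":0,"dy":0,"dz":0.8,"rx":0,"ry":0,"rz":0},
    {"dx":0,"dy":0,"dz":0.8,"rx":0,"ry":0,"rz":0},
    {"dx":0,"dy":0,"dz":0.8,"rx":0,"ry":0,"rz":0}
  ]
}}

```text
t: 20.98
eef_pos: [525.1, 251.9, 366.1]
tcp_rot: [3.141, 0.001, -0.237]
ft_force: [0.3, 0.7, -1.9]
opening: 0.306
```

```bash
python3 -c "
from h import *
go(525.1,251.9,366,-.238)
s=cam('side'); crop(s,'s22b',310,290,50,50,12)"
```

```text
t 20.98 pos [525.08 251.87 366.15] [ 3.1413e+00  1.2000e-03 -2.3750e-01] F [ 0.3  0.7 -1.9] op 0.306
inc [ 0.  -0.   0.1] rot [0.003 0.012 0.005]
```

View pics/s22b.png

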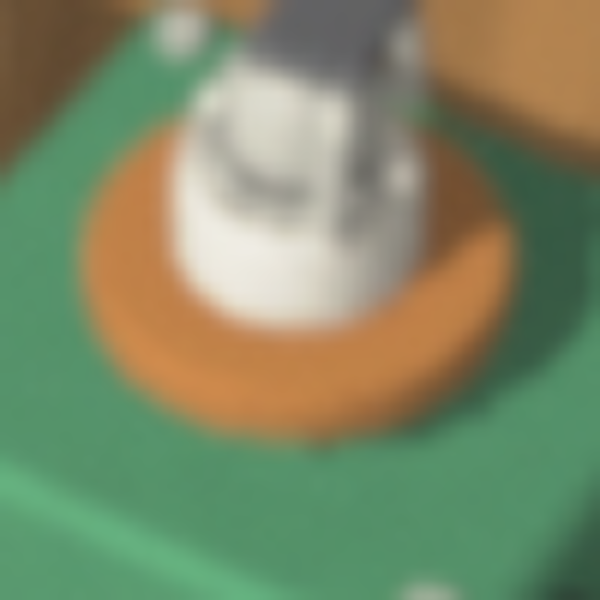

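Request:
{"method": "play_rows", "body": {
  "increments": [
    {"dx":0,"dy":0,"dz":0.8,"rx":0,"ry":0,"rz":0},
    {"dx":0,"dy":0,"dz":0.8,"rx":0,"ry":0,"rz":0},
    {"dx":0,"dy":0,"dz":0.8,"rx":0,"ry":0,"rz":0}
  ]
}}

```text
t: 21.28
eef_pos: [525.1, 251.8, 365.3]
tcp_rot: [3.141, 0.001, -0.238]
ft_force: [0.4, 0.5, -1.6]
opening: 0.307
```

Request:
{"method": "play_rows", "body": {
  "increments": [
    {"dx":0,"dy":0,"dz":0.8,"rx":0,"ry":0,"rz":0},
    {"dx":0,"dy":0,"dz":0.8,"rx":0,"ry":0,"rz":0},
    {"dx":0,"dy":0,"dz":0.8,"rx":0,"ry":0,"rz":0}
  ]
}}

```text
t: 21.53
eef_pos: [525.1, 251.9, 364.5]
tcp_rot: [3.141, 0.001, -0.237]
ft_force: [-0.2, 0.1, -1.7]
opening: 0.306
```

Request:
{"method": "play_rows", "body": {
  "increments": [
    {"dx":0,"dy":0,"dz":0.8,"rx":0,"ry":0,"rz":0},
    {"dx":0,"dy":0,"dz":0.8,"rx":0,"ry":0,"rz":0},
    {"dx":0,"dy":0,"dz":0.8,"rx":0,"ry":0,"rz":0}
  ]
}}

```text
t: 21.78
eef_pos: [525.1, 251.9, 363.6]
tcp_rot: [3.141, 0.001, -0.238]
ft_force: [0.8, 0.2, -1.6]
opening: 0.305
```

Request:
{"method": "play_rows", "body": {
  "increments": [
    {"dx":0,"dy":0,"dz":0.8,"rx":0,"ry":0,"rz":0},
    {"dx":0,"dy":0,"dz":0.8,"rx":0,"ry":0,"rz":0},
    {"dx":0,"dy":0,"dz":0.8,"rx":0,"ry":0,"rz":0}
  ]
}}

```text
t: 22.03
eef_pos: [525.1, 251.9, 362.8]
tcp_rot: [3.141, 0.002, -0.238]
ft_force: [-0.5, -0.6, -2.3]
opening: 0.304
```

```bash
python3 -c "
from h import *
go(525.1,251.9,366,-.238)
s=cam('side'); crop(s,'s23b',310,290,50,50,12)"
```

```text
t 22.03 pos [525.08 251.85 362.79] [ 3.1411e+00  1.5000e-03 -2.3760e-01] F [-0.5 -0.6 -2.3] op 0.304
inc [ 0.  -0.  -3.2] rot [0.005 0.015 0.004]
```

View pics/s23b.png

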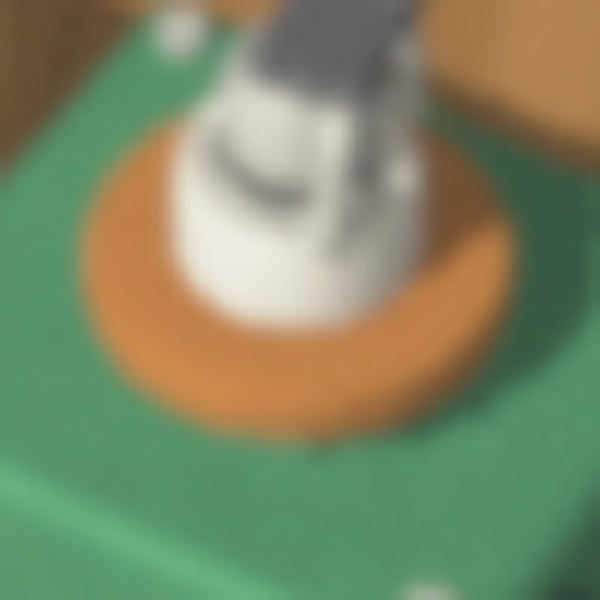

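Request:
{"method": "play_rows", "body": {
  "increments": [
    {"dx":0,"dy":0,"dz":0.7,"rx":0,"ry":0,"rz":0},
    {"dx":0,"dy":0,"dz":0.7,"rx":0,"ry":0,"rz":0},
    {"dx":0,"dy":0,"dz":0.7,"rx":0,"ry":0,"rz":0}
  ]
}}

```text
t: 22.33
eef_pos: [525.1, 251.9, 362.1]
tcp_rot: [3.141, 0.001, -0.238]
ft_force: [-0.3, 0.3, -1.9]
opening: 0.304
```

Request:
{"method": "play_rows", "body": {
  "increments": [
    {"dx":0,"dy":0,"dz":0.7,"rx":0,"ry":0,"rz":0},
    {"dx":0,"dy":0,"dz":0.7,"rx":0,"ry":0,"rz":0},
    {"dx":0,"dy":0,"dz":0.7,"rx":0,"ry":0,"rz":0}
  ]
}}

```text
t: 22.58
eef_pos: [525.1, 251.9, 362.0]
tcp_rot: [3.142, 0.001, -0.237]
ft_force: [-1.5, -1.1, 4.8]
opening: 0.308
```

Contact at TCP z = 362.0, with the vertical force going from -1.9 to +4.8 N. That puts ring_mid at about 93.5, and the grip geometry gives 93.7. The groove centre is at 94.5, so I back up about 1 mm.

Request:
{"method": "play_rows", "body": {
  "increments": [
    {"dx":0,"dy":0,"dz":-1.2,"rx":0,"ry":0,"rz":0},
    {"dx":0,"dy":0,"dz":-1.2,"rx":0,"ry":0,"rz":0},
    {"dx":0,"dy":0,"dz":-1.2,"rx":0,"ry":0,"rz":0},
    {"dx":0,"dy":0,"dz":-1.2,"rx":0,"ry":0,"rz":0}
  ]
}}

```text
t: 22.92
eef_pos: [525.1, 251.9, 362.9]
tcp_rot: [3.141, 0.001, -0.238]
ft_force: [-0.5, -0.2, -2.4]
opening: 0.307
```

Request:
{"method": "play_rows", "body": {
  "increments": [
    {"dx":0,"dy":0,"dz":0,"rx":0,"ry":0,"rz":0},
    {"dx":0,"dy":0,"dz":0,"rx":0,"ry":0,"rz":0},
    {"dx":0,"dy":0,"dz":0,"rx":0,"ry":0,"rz":0}
  ]
}}

```text
t: 23.17
eef_pos: [525.1, 251.9, 362.8]
tcp_rot: [3.141, 0.001, -0.238]
ft_force: [0.8, -0.7, -1.4]
opening: 0.305
```

```bash
python3 sp.py s24 2.2 50 50;python3 -c "
from h import *
go(525.1,251.9,363.1,-.238)
t=cam('top'); crop(t,'t24',120,180,190,160,4); s=cam('side'); crop(s,'s24f',240,180,160,190,3)"
```

```text
ring pred [536.5 249.   94.2]
t 23.22 pos [525.07 251.88 362.79] [ 3.1412e+00  1.3000e-03 -2.3750e-01] F [ 0.5  0.2 -2.4] op 0.303
inc [ 0.  -0.  -0.3] rot [0.004 0.012 0.005]
```

View pics/s24.png

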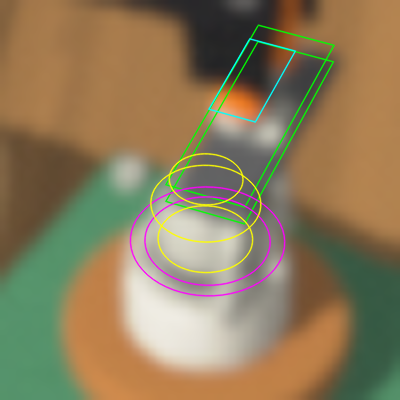

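View pics/s24f.png

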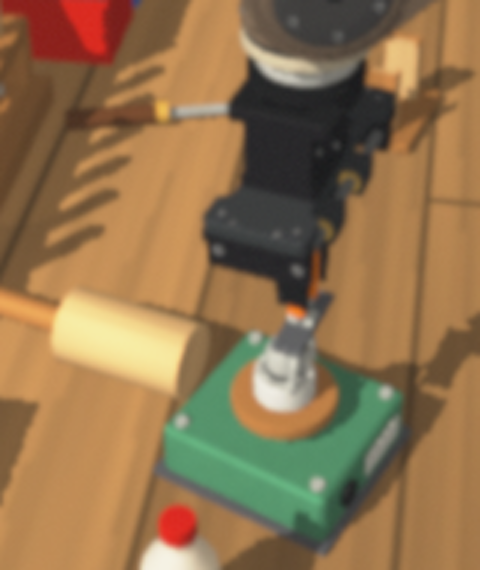

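Everything agrees to within a pixel or two. By contact the ring is at about 94.3 mm and by grip geometry about 94.5 mm, against a groove centre of 94.5. The grip is at the stop and the pliers are upright. Handing in.

```bash
python3 -c "
from h import *
print(env.job_done()); go(525.1,251.9,363.1,-.238)"
```

```text
the job is handed in; nothing more can be done
None
the job is handed in; nothing more can be done
```

I handed the job in after about 23 s on the clock. The wheel was on the flange and the spread ring was round the groove, with the pliers still held squeezed. The hand-in gives no verdict, so this rests on my own checks.

**What I did:**
- **Wheel:** I gripped it by the hub, lowered it over the stub onto the flange and let go.
- **Pliers:** I squeezed them to the stop (29 mm over the handles), lifted them straight out of the stand and lowered the spread ring over the stub.
- **Ring height:** I went down until the ring touched the hub, then backed up about 0.8 mm.

**Last checks:**
- **Wheel:** it was seated and about 1.5 mm off the stub's axis in the top view (5 mm allowed).
- **Pliers:** the tool was upright within 0.002 rad. The reading was only the pliers' own weight (about -2 N), so nothing was pressing on the stub or hub.
- **Ring height:** hub contact puts it at 94.3 mm and the grip geometry at 94.5 mm. The groove is at 94.5 mm, and 3.5 mm off is allowed.
- **Bystanders:** I never moved near enough to touch the mallet, gouge, bottle or jar, but I did not measure their positions again at the end.

**What disagreed:** the side camera showed the pliers about 4 to 6 mm lower in the gripper than the geometry says. I trusted the hub contact, because the ring cannot go lower than the hub top. The arm hid the ring from the top camera, so its sideways position comes only from the side view, the arm readings and the free descent over the stub.

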